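# Stock check at the shoe-repair bench

### The job

Stock check at the shoe-repair bench: stand all the fallen white bottles upright on the black rubber mat. Then take the barcode scanner from its tray and read the bottles from the tallest to the shortest: aim it squarely at the middle of each bottle's barcode label from about 7 cm away and hold it steady there for a good second. Finally lay the scanner flat on its underside inside its tray again, and leave the other things on the bench where they are.

Things in the scene. Friction and masses are not known exactly. Their poses are not given: they have to be found in the camera images.
- bottle_a: White bottle of shoe-care liquid with a black round cap, the tallest of the four sizes: 150 mm tall in all. Square-shouldered body 44 mm (x) by 48 mm (y) by 128 mm, then the cap, 30 mm across and 22 mm tall. Origin on its axis at half its height (75 mm above its base); z points from base to cap; the barcode label is on its -x face. About 156 g (varies). It starts lying flat with the label up. None if absent.
- label_a (a point): Centre of the barcode label (40 mm wide, 38 mm high) on the -x face of bottle_a, 22 mm from the bottle's axis and 77 mm above its base; axes as the bottle's, so the label looks along -x.
- bottle_b: White bottle of shoe-care liquid with a black round cap, the second tallest of the four sizes: 130 mm tall in all. Square-shouldered body 44 mm (x) by 48 mm (y) by 108 mm, then the cap, 30 mm across and 22 mm tall. Origin on its axis at half its height (65 mm above its base); z points from base to cap; the barcode label is on its -x face. About 134 g (varies). It starts lying flat with the label up. None if absent.
- label_b (a point): Centre of the barcode label (40 mm wide, 38 mm high) on the -x face of bottle_b, 22 mm from the bottle's axis and 65 mm above its base; axes as the bottle's, so the label looks along -x.
- bottle_c: White bottle of shoe-care liquid with a black round cap, the second shortest of the four sizes: 110 mm tall in all. Square-shouldered body 44 mm (x) by 48 mm (y) by 88 mm, then the cap, 30 mm across and 22 mm tall. Origin on its axis at half its height (55 mm above its base); z points from base to cap; the barcode label is on its -x face. About 112 g (varies). It starts lying flat with the label up. None if absent.
- label_c (a point): Centre of the barcode label (40 mm wide, 38 mm high) on the -x face of bottle_c, 22 mm from the bottle's axis and 53 mm above its base; axes as the bottle's, so the label looks along -x.
- bottle_d: White bottle of shoe-care liquid with a black round cap, the shortest of the four sizes: 90 mm tall in all. Square-shouldered body 44 mm (x) by 48 mm (y) by 68 mm, then the cap, 30 mm across and 22 mm tall. Origin on its axis at half its height (45 mm above its base); z points from base to cap; the barcode label is on its -x face. About 90 g (varies). It starts lying flat with the label up. None if absent.
- label_d (a point): Centre of the barcode label (40 mm wide, 38 mm high) on the -x face of bottle_d, 22 mm from the bottle's axis and 41 mm above its base; axes as the bottle's, so the label looks along -x.
- scanner: Hand-held barcode scanner, 160 mm long, about 200 g: black handle 110 mm long, 40 mm wide, 36 mm high (x from -80 to 30 mm), and a grey head 50 mm long, 62 mm wide, 42 mm high (x from 30 to 80 mm). Flat underside. Origin: centre of the underside; x points to the head and is the direction of the beam, z up. It starts lying flat in its tray. Along its length its centre of mass is close to the origin.
- window (a point): Middle of the amber window in the scanner's front face, 80 mm ahead of its origin and 22 mm above its underside; axes as the scanner's, the beam leaves along +x.
- mat: Black rubber mat fixed to the bench, 150 mm (x) by 350 mm (y), 3 mm thick. Origin: centre of its underside, on the bench top; z up; -x is its edge nearest the robot.
- tray: Low wooden tray fixed to the bench, the scanner's resting place: outside 210 mm (x) by 130 mm (y), walls 4 mm thick and 16 mm high, floor 4 mm thick. Origin: centre of its underside; x along its length.
- polish_tin: Round shoe-polish tin, 84 mm across, 26 mm high. Origin: centre of underside. To be left alone.
- shoe_brush: Wooden shoe brush, 150 by 50 by 42 mm, bristles down, long axis x. Origin: centre of underside. To be left alone.
- heel_pad: Rubber heel pad lying flat, 62 by 70 by 9 mm. Origin: centre of underside. To be left alone.
- sandal_left: The brown sandal nearer the mat, 235 mm long (x), 75 mm wide, 70 mm high. Origin on its underside near its middle. To be left alone.

How it is judged:
By the outcome, as a careful person would: the job done as asked, in the order asked, and still so for the second after the job is handed in, with the robot touching nothing.
Of bottle_a, bottle_b, bottle_c, bottle_d only 2 to 3 are there at a start; the rules pass over those that are not, and their reading is None.
At some moment in a run one of bottle_a, bottle_b, bottle_c, bottle_d may be knocked a few centimetres aside while the robot is not near it.
Once in a run the grip may slacken for a moment while it holds something.
It also fails if it takes over 210 s, if anything falls off the work surface, if the arm or the gripper's body presses on something with over 40 N, if the wrist force passes 120 N, or if a joint passes its speed limit or range.

### The arm

A 6-joint arm with a two-finger parallel gripper is mounted at the origin on the work surface. World frame = base frame: x ahead of the robot, y to its left, z up, the work surface at z = 0. Lengths are in m, angles in degrees, forces in N, time in s.
With the tool pointing down it reaches from about 0.25 to 0.725 m from the base axis. Payload 9.7 kg.
Tool frame: the origin (TCP) lies at the very end of the fingers, on their centre line; the grasp point (between the pads) lies 19 mm behind it; z points along the fingers, y is the line along which they close (so a half turn about z gives the same grasp; the last joint's range is limited). The gripper opens to 85 mm and grips with 20 to 120 N. Pads are 22 mm wide; open, the fingers measure 114 mm over their backs; the gripper's body (76 mm by 85 mm) begins 54 mm behind the grasp point. The pads swing forward as they close: fully open they stand 13 mm farther back than shut.
Start: joints at [76.146, 4.979, 10.078, 95.1, 0, 90], TCP at [0.132, 0.534, 0.231] pointing down, gripper open.
Joint ranges: [-179.16, 179.16], [-48.56, 103.87], [-65.8, 70.77], [-126.05, 130.52], [-82.76, 87.17], [-180, 180]. Speed limits (degrees/s): [127.2, 127.2, 147.25, 180, 180, 180].

### API

Orientations are given as [roll, pitch, yaw] about the fixed x, y, z axes, in that order (R = Rz(yaw) Ry(pitch) Rx(roll)).
In Python, from workcell import bot gives the robot as it stands.
- The arm moves only by the tool arm_command, never from a script. Its argument "series" is a list of rows, each a list of 4 numbers: the shift along the tool's x, y, z in m, then the turn about the tool's z in rad. A call has exactly 5 rows; each row is the pose to reach, as a shift and turn from the pose commanded when the call began, along the tool's axes at that moment; what a row does not reach only later rows make up. A row lasts 1/10 s, in which the tool goes at most 50 mm and 8.59 degrees, less where a joint would pass 70% of its speed; a pose out of reach is approached as far as the arm can. A call with a gripper value outside its range is refused whole. "hand" is the finger opening in m, from 0 to 0.0854, set as the call begins (left out, the last holds). The fingers move at their own pace and stop on an object; "grip_force" is the grip in N (left out, the last holds). Time passes only in rows, so rows that repeat a pose let the fingers close, or fill a call up. It gives the time, the measured TCP pose, the force, the opening and the grip force at its end, in the units of the state.
- bot.get_obs(): the state, without advancing time (a new reading comes with each control period).
- bot.camera(name): name is "scene" or "top" or "wrist"; returns a dict with "color" (480x640x3 uint8, blue, green, red), "camera_matrix" (3x3 intrinsics, pixels), "dist_coeffs" ([k1, k2, p1, p2, k3] as OpenCV has them; the pictures are not rectified), "xyz" and "orientation" of the camera in the world; the wrist camera has in their place "T_tool_cam" (4x4, takes a point from camera to tool coordinates, whose origin is the TCP and whose axes are the flange's). Camera axes: x right, y up, looking along -z (the intrinsics and any distortion apply to the point x, -y, -z); pixel columns grow to the right and rows downward; lengths in m; the calibration is good to about 2 mm. A picture is of the moment at which its call begins: read the wrist's pose just before it. There is no depth.
- bot.job_done(): hands the job in; it is judged then, once.
Trained networks look in the newest picture that a camera, given by its name, has taken for a name from the list of things; names that differ only in an ending like _2 or _b are one class to them, and where a whole thing is asked for, a point or a joint stands for the part that bears it (a point fixed in the world has none). Each returns a list of dicts, best first, with "confidence" (0 to 1); they miss things now and then, are a little off and sometimes report something else, mostly with a low value. They report only what shows in the picture. A call takes as long as a camera call.
- bot.find_in(camera, target): "location" ([column, row] in pixels, amid what is visible of it).
- bot.mark_of(camera, target): "location" ([column, row] in pixels: a listed point, or the origin of a listed thing).
The state is a dict: "time": time; "q": joint angles; "qd": joint speeds; "joint_efforts": joint torques, N m; "ee_pos": TCP position; "tcp_rot": TCP orientation; "wrist_force": force on the tool from outside, world axes, zero at the start; "torque": the same for the moment, N m; "opening": finger opening in m; "grasp_force": force on a finger pad.
Only numpy, scipy, OpenCV 4.12 (cv2) and the standard library are available. Lean on these libraries where they do the work, as an engineer would, in place of code of your own. Each camera call takes 0.05 s, during which the arm holds its last target. There are 200 camera calls.

## Working session

There is one attempt and no reset: what is moved stays moved. The work goes in short steps, Python scripts to look and compute and a tool call to move; the robot and the scene stay as the last step left them, time stands still between calls to the robot, and variables do not carry over. Pictures are saved under pics/ and viewed, at most 14 in all, crops included, and the job is handed in when it is done.

Besides the shell and the picture viewer there is one more tool, called by a JSON object that holds its "name" and its "arguments", one argument or row to a line. arm_command: Moves the arm, as the interface text tells. Its arguments: {"type":"object","properties":{"series":{"type":"array"},"hand":{"type":"number"},"grip_force":{"type":"number"}},"required":["series"]}

```bash
ls; mkdir -p pics
cat > h.py <<'E'
import numpy as np, cv2
from scipy.spatial.transform import Rotation as R
from workcell import bot
def cam(name,save=None):
    o=bot.get_obs(); c=bot.camera(name)
    K=np.array(c["camera_matrix"]);D=np.array(c["dist_coeffs"])
    if name=="wrist":
        T=np.array(c["T_tool_cam"]); Rt=R.from_euler('xyz',o["tcp_rot"],degrees=True).as_matrix()
        Rc=Rt@T[:3,:3]; p=np.array(o["ee_pos"])+Rt@T[:3,3]
    else:
        p=np.array(c["xyz"]); Rc=R.from_euler('xyz',c["orientation"],degrees=True).as_matrix()
    if save: cv2.imwrite("pics/"+save+".png",c["color"])
    return dict(img=c["color"],K=K,D=D,p=p,R=Rc)
def world(C,px,z):
    u=cv2.undistortPoints(np.array(px,float).reshape(-1,1,2),C["K"],C["D"]).reshape(-1,2)
    d=np.c_[u[:,0],-u[:,1],-np.ones(len(u))]@C["R"].T
    return C["p"]+d*((z-C["p"][2])/d[:,2])[:,None]
def pix(C,X):
    q=(np.array(X,float).reshape(-1,3)-C["p"])@C["R"]*[1,-1,-1]
    return cv2.projectPoints(q,np.zeros(3),np.zeros(3),C["K"],C["D"])[0].reshape(-1,2)
E
python3 - <<'E'
from h import *
o=bot.get_obs();print({k:np.round(v,3) for k,v in o.items()})
for n in("top","scene","wrist"):
    C=cam(n,n+"0");print(n,C["p"].round(3),C["img"].shape, C["R"].round(2).tolist())
    for t in ("bottle_a","label_a","scanner","window","mat","tray","polish_tin","shoe_brush","heel_pad","sandal_left"):
        r=bot.mark_of(n,t)
        zz=0.047 if t in("bottle_a","label_a") else 0.02
        print(t,[(np.round(d["location"],0).tolist(),round(d["confidence"],2),world(C,d["location"],zz)[0,:2].round(3).tolist()) for d in r if d["confidence"]>.3])
E
```

```text
pics
{'time': np.float64(0.0), 'q': array([7.6146e+01, 5.0100e+00, 1.0032e+01, 9.5100e+01, 1.0000e-03,
       9.0001e+01]), 'qd': array([-0.021,  0.037, -0.101,  0.157,  0.017, -0.062]), 'joint_efforts': array([-1.0000e-03, -5.2039e+01,  4.6480e+01,  1.7000e-02, -0.0000e+00,
        0.0000e+00]), 'ee_pos': array([0.132, 0.534, 0.231]), 'tcp_rot': array([-1.79923e+02, -1.00000e-03,  1.66146e+02]), 'wrist_force': array([-0.376, -1.276,  0.107]), 'torque': array([0.041, 0.004, 0.03 ]), 'grasp_force': np.float64(0.0), 'opening': np.float64(0.086)}
top [0.447 0.053 1.1  ] (480, 640, 3) [[-0.01, 1.0, -0.08], [-1.0, -0.0, 0.01], [0.01, 0.08, 1.0]]
bottle_a [([283.0, 280.0], 0.73, [0.442, 0.137]), ([224.0, 275.0], 0.67, [0.456, 0.282]), ([419.0, 277.0], 0.63, [0.448, -0.193])]
label_a [([283.0, 282.0], 0.85, [0.439, 0.138]), ([220.0, 276.0], 0.84, [0.454, 0.291]), ([423.0, 276.0], 0.79, [0.451, -0.203])]
scanner [([466.0, 210.0], 0.8, [0.617, -0.325])]
window [([438.0, 208.0], 0.89, [0.621, -0.253])]
mat [([309.0, 191.0], 0.65, [0.666, 0.074])]
tray [([460.0, 212.0], 0.82, [0.611, -0.308]), 
[... 648 characters left out ...]
8]), ([196.0, 237.0], 0.7, [0.45, -0.211])]
scanner [([155.0, 326.0], 0.64, [0.627, -0.33])]
window [([193.0, 312.0], 0.74, [0.615, -0.248]), ([156.0, 325.0], 0.69, [0.625, -0.327])]
mat []
tray [([162.0, 322.0], 0.97, [0.622, -0.315]), ([193.0, 310.0], 0.61, [0.612, -0.248])]
polish_tin [([112.0, 267.0], 0.59, [0.458, -0.41])]
shoe_brush [([442.0, 167.0], 0.94, [0.391, 0.413])]
heel_pad [([442.0, 225.0], 0.82, [0.556, 0.34])]
sandal_left [([501.0, 225.0], 0.79, [0.596, 0.475])]
wrist [0.067 0.551 0.373] (480, 640, 3) [[0.24, -0.94, -0.26], [0.97, 0.23, 0.06], [0.0, -0.27, 0.96]]
bottle_a []
label_a []
scanner []
window []
mat []
tray []
polish_tin []
shoe_brush []
heel_pad []
sandal_left []
```

View pics/top0.png

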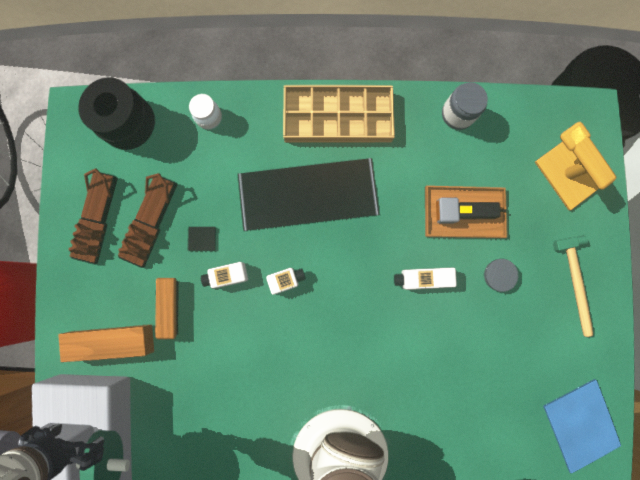

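View pics/scene0.png

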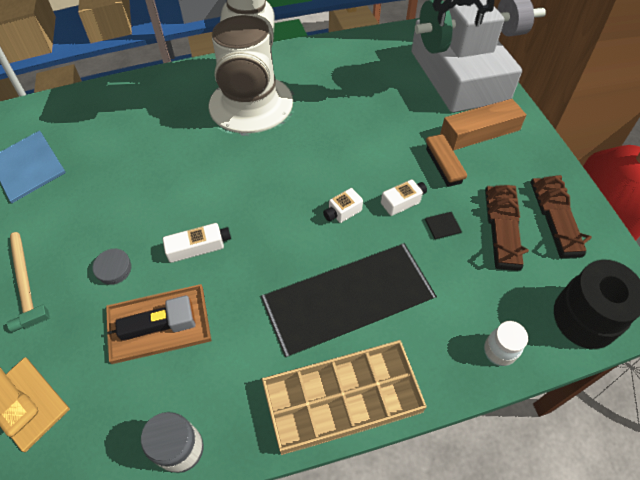

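Run:
```python
from h import *
C=cam("top"); img=C["img"].astype(int)
w=((img.min(2)>170)).astype(np.uint8)
for n,(x0,y0,x1,y1),cr in (("c",(195,255,252,295),0),("d",(260,260,312,302),0),("a",(388,260,462,300),0)):
    sub=img[y0:y1,x0:x1]; b,g,r=[sub[:,:,i] for i in range(3)]
    green=(g-r>25)
    m=(r>g-5).astype(np.uint8)  # white/label
    m=cv2.morphologyEx(m,cv2.MORPH_OPEN,np.ones((3,3)));m=cv2.morphologyEx(m,cv2.MORPH_CLOSE,np.ones((7,7)))
    nn,l,st,ce=cv2.connectedComponentsWithStats(m); k=1+np.argmax(st[1:,4])
    p=cv2.findContours((l==k).astype(np.uint8),0,1)[0][0].reshape(-1,2)+[x0,y0]
    W=world(C,p,0.04)[:,:2]
    rc=cv2.minAreaRect((W*1000).astype(np.float32)); print(n,np.round(rc[0],0),np.round(rc[1],0),round(rc[2],1))
for z,px in ((.003,[(240,175),(371,159),(378,214),(247,230)]),(.016,[(426,187),(507,188),(508,238),(426,237)])):
    W=world(C,px,z);print(W.round(3).tolist(),W.mean(0))
```

```text
c [456. 276.] [48. 93.] 13.1
d [442. 141.] [46. 68.] 18.2
a [ 446. -220.] [ 46. 132.] 1.9
[[0.713, 0.253, 0.003], [0.754, -0.086, 0.003], [0.61, -0.101, 0.003], [0.57, 0.233, 0.003]] [0.66143948 0.07466515 0.003     ]
[[0.677, -0.224, 0.016], [0.676, -0.439, 0.016], [0.545, -0.436, 0.016], [0.549, -0.221, 0.016]] [ 0.61186345 -0.32999552  0.016     ]
```

```bash
cat > plan.py <<'E'
from h import *
import sys
def plan(wps,start=None,lin=0.045,ang=8.0):
    """wps: (x,y,z,yawdeg). prints calls of 5 rows"""
    if start is None:
        o=bot.get_obs(); start=[*o["ee_pos"],o["tcp_rot"][2]]
    cur=np.array(start,float)
    for w in wps:
        w=np.array(w,float)
        while True:
            dyaw=(w[3]-cur[3]+180)%360-180
            d=w[:3]-cur[:3]; n=max(1,int(np.ceil(max(np.linalg.norm(d)/lin,abs(dyaw)/ang)-1e-6)))
            k=min(n,5); f=k/n
            ps=np.radians(cur[3]); c,s=np.cos(ps),np.sin(ps)
            t=np.array([c*d[0]+s*d[1], s*d[0]-c*d[1], -d[2]])
            rows=[[*np.round(t*j/n,4).tolist(),round(-np.radians(dyaw)*j/n,4)] for j in range(1,k+1)]
            rows+= [rows[-1]]*(5-k); print(str(rows).replace(' ',''))
            cur=cur+np.array([*(d*f),dyaw*f])
            if k==n: break
def state():
    o=bot.get_obs(); print({k:np.round(o[k],3).tolist() for k in("time","q","ee_pos","tcp_rot","wrist_force","opening","grasp_force")})
E
python3 - <<'E'
from plan import *
plan([(0.30,0.43,0.20,130),(0.449,0.306,0.12,103.1)])
E
```

```text
[[-0.0377,-0.0121,0.0063,np.float64(0.1262)],[-0.0753,-0.0243,0.0125,np.float64(0.2523)],[-0.113,-0.0364,0.0188,np.float64(0.3785)],[-0.1506,-0.0485,0.025,np.float64(0.5047)],[-0.1883,-0.0607,0.0313,np.float64(0.6308)]]
[[-0.0382,0.0069,0.016,np.float64(0.0939)],[-0.0763,0.0138,0.032,np.float64(0.1878)],[-0.1145,0.0207,0.048,np.float64(0.2817)],[-0.1526,0.0275,0.064,np.float64(0.3756)],[-0.1908,0.0344,0.08,np.float64(0.4695)]]
```

{"name": "arm_command", "arguments": {
  "series": [
    [-0.038,-0.012,0.006,0.126],
    [-0.075,-0.024,0.0125,0.252],
    [-0.113,-0.036,0.019,0.378],
    [-0.151,-0.0485,0.025,0.505],
    [-0.188,-0.061,0.031,0.631]
  ],
  "hand": 0.085,
  "grip_force": 20
}}

```text
time: 2.2
ee_pos: [0.3008, 0.4288, 0.2002]
tcp_rot: [180.0, -0.0, 129.7]
wrist_force: [0.6, 0.5, -0.8]
opening: 0.0852
grasp_force: 0.0
```

```bash
sed -i 's/round(-np.radians(dyaw)\*j\/n,4)/round(float(-np.radians(dyaw)*j\/n),4)/' plan.py
python3 - <<'E'
from plan import *
state()
E
```

```text
{'time': 2.2, 'q': [54.948, 0.804, 2.274, 91.449, -0.002, 105.245], 'ee_pos': [0.301, 0.429, 0.2], 'tcp_rot': [179.98, -0.004, 129.703], 'wrist_force': [0.608, 0.486, -0.822], 'opening': 0.085, 'grasp_force': 0.0}
```

Run:
```python
from plan import *
plan([(0.449,0.306,0.12,-76.9),(0.449,0.306,0.006,-76.9)])
```

```text
[[-0.0095,0.0018,0.004,-0.1339],[-0.0189,0.0036,0.008,-0.2677],[-0.0284,0.0053,0.012,-0.4016],[-0.0378,0.0071,0.016,-0.5355],[-0.0473,0.0089,0.02,-0.6693]]
[[-0.0085,-0.0045,0.004,-0.1339],[-0.017,-0.0089,0.008,-0.2677],[-0.0256,-0.0134,0.012,-0.4016],[-0.0341,-0.0179,0.016,-0.5355],[-0.0426,-0.0224,0.02,-0.6693]]
[[-0.0039,-0.0088,0.004,-0.1339],[-0.0078,-0.0176,0.008,-0.2677],[-0.0117,-0.0264,0.012,-0.4016],[-0.0156,-0.0352,0.016,-0.5355],[-0.0195,-0.044,0.02,-0.6693]]
[[0.0024,-0.0093,0.004,-0.1339],[0.0048,-0.0186,0.008,-0.2677],[0.0072,-0.028,0.012,-0.4016],[0.0096,-0.0373,0.016,-0.5355],[0.012,-0.0466,0.02,-0.6693]]
[[0.0,-0.0,0.038,-0.0],[0.0,-0.0,0.076,-0.0],[0.0,-0.0,0.114,-0.0],[0.0,-0.0,0.114,-0.0],[0.0,-0.0,0.114,-0.0]]
```

{"name": "arm_command", "arguments": {
  "series": [
    [-0.0095,0.002,0.004,-0.134],
    [-0.019,0.0035,0.008,-0.268],
    [-0.0285,0.005,0.012,-0.402],
    [-0.038,0.007,0.016,-0.5355],
    [-0.047,0.009,0.02,-0.669]
  ]
}}

```text
time: 2.7
ee_pos: [0.3371, 0.3992, 0.1802]
tcp_rot: [180.0, 0.0, 168.6]
wrist_force: [-0.9, -0.2, -0.4]
opening: 0.0852
grasp_force: 0.0
```

{"name": "arm_command", "arguments": {
  "series": [
    [-0.0085,-0.0045,0.004,-0.134],
    [-0.017,-0.009,0.008,-0.268],
    [-0.0255,-0.0135,0.012,-0.402],
    [-0.034,-0.018,0.016,-0.5355],
    [-0.0425,-0.0225,0.02,-0.669]
  ]
}}

```text
time: 3.2
ee_pos: [0.3741, 0.3686, 0.1601]
tcp_rot: [180.0, 0.0, -153.0]
wrist_force: [-0.0, 0.2, 0.5]
opening: 0.085
grasp_force: 0.0
```

{"name": "arm_command", "arguments": {
  "series": [
    [-0.004,-0.009,0.004,-0.134],
    [-0.008,-0.0175,0.008,-0.268],
    [-0.0115,-0.0265,0.012,-0.402],
    [-0.0155,-0.035,0.016,-0.5355],
    [-0.0195,-0.044,0.02,-0.669]
  ]
}}

```text
time: 3.7
ee_pos: [0.4112, 0.3381, 0.1401]
tcp_rot: [180.0, 0.0, -114.7]
wrist_force: [-0.3, 0.1, 0.3]
opening: 0.0851
grasp_force: 0.0
```

{"name": "arm_command", "arguments": {
  "series": [
    [0.0025,-0.0095,0.004,-0.134],
    [0.005,-0.0185,0.008,-0.268],
    [0.007,-0.028,0.012,-0.402],
    [0.0095,-0.037,0.016,-0.5355],
    [0.012,-0.0465,0.02,-0.669]
  ]
}}

```text
time: 4.2
ee_pos: [0.4483, 0.3075, 0.1201]
tcp_rot: [-180.0, 0.0, -76.4]
wrist_force: [0.2, 0.4, 0.8]
opening: 0.085
grasp_force: 0.0
```

Run:
```python
from plan import *
state()
C=cam("wrist","w1")
for t in("bottle_c","label_c"):
    print([(np.round(d["location"]),round(d["confidence"],2),world(C,d["location"],.022 if t[0]=="b" else .044)[0].round(3)) for d in bot.mark_of("wrist",t)])
plan([(0.449,0.306,0.006,-76.9)])
```

```text
{'time': 4.2, 'q': [34.45, 3.336, -3.946, 82.716, -0.0, -69.182], 'ee_pos': [0.448, 0.308, 0.12], 'tcp_rot': [-179.998, 0.001, -76.369], 'wrist_force': [0.17, 0.38, 0.847], 'opening': 0.085, 'grasp_force': 0.0}
[(array([316., 209.]), 0.82, array([0.453, 0.291, 0.022]))]
[(array([312., 209.]), 0.77, array([0.457, 0.287, 0.044]))]
[[0.0006,-0.0002,0.038,-0.0],[0.0011,-0.0004,0.076,-0.0],[0.0017,-0.0006,0.1141,-0.0001],[0.0017,-0.0006,0.1141,-0.0001],[0.0017,-0.0006,0.1141,-0.0001]]
```

View pics/w1.png

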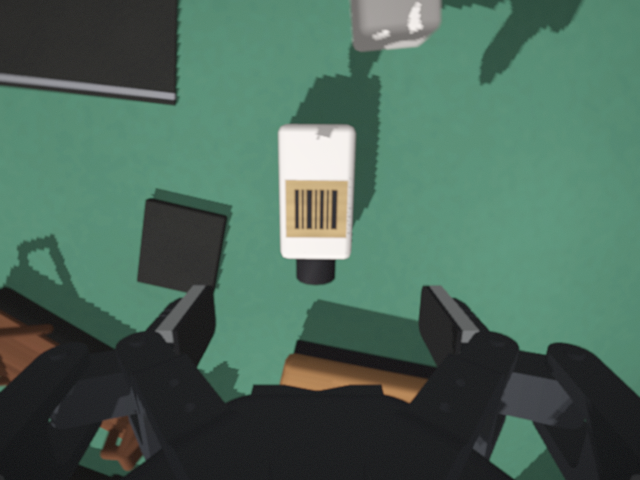

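{"name": "arm_command", "arguments": {
  "series": [
    [0.0,0.003,0.038,0],
    [0.0005,0.003,0.076,0],
    [0.001,0.003,0.114,0],
    [0.001,0.003,0.114,0],
    [0.001,0.003,0.114,0]
  ]
}}

```text
time: 4.85
ee_pos: [0.445, 0.3063, 0.0071]
tcp_rot: [180.0, -0.0, -76.8]
wrist_force: [0.4, 0.6, 1.0]
opening: 0.0845
grasp_force: 0.0
```

{"name": "arm_command", "arguments": {
  "series": [
    [0,0,0,0],
    [0,0,0,0],
    [0,0,0,0],
    [0,0,0,0],
    [0,0,0,0]
  ],
  "hand": 0.03,
  "grip_force": 20
}}

```text
time: 5.35
ee_pos: [0.4464, 0.3069, 0.0083]
tcp_rot: [-179.8, 0.1, -76.7]
wrist_force: [0.1, 0.2, 6.5]
opening: 0.048
grasp_force: 20.3
```

{"name": "arm_command", "arguments": {
  "series": [
    [0,0,0,0],
    [0,0,0,0],
    [0,0,0,0],
    [0,0,0,0],
    [0,0,0,0]
  ]
}}

```text
time: 5.85
ee_pos: [0.4464, 0.3069, 0.0083]
tcp_rot: [-179.8, 0.1, -76.7]
wrist_force: [0.0, 0.2, 6.5]
opening: 0.048
grasp_force: 20.3
```

{"name": "arm_command", "arguments": {
  "series": [
    [0,0,-0.006,0],
    [0,0,-0.012,0],
    [0,0,-0.018,0],
    [0,0,-0.024,0],
    [0,0,-0.03,0]
  ]
}}

```text
time: 6.35
ee_pos: [0.4453, 0.3061, 0.0369]
tcp_rot: [-180.0, 0.0, -76.7]
wrist_force: [-0.0, 0.2, -1.1]
opening: 0.0477
grasp_force: 21.0
```

Run:
```python
from plan import *
state()
C=cam("wrist","w2"); S=cam("scene"); cv2.imwrite("pics/s2.png",cv2.resize(S["img"][130:270,300:500],None,fx=3,fy=3))
```

```text
{'time': 6.35, 'q': [34.506, 4.459, -12.029, 73.506, 0.001, -68.809], 'ee_pos': [0.445, 0.306, 0.037], 'tcp_rot': [-179.994, 0.003, -76.686], 'wrist_force': [-0.002, 0.158, -1.091], 'opening': 0.048, 'grasp_force': 20.964}
```

View pics/w2.png

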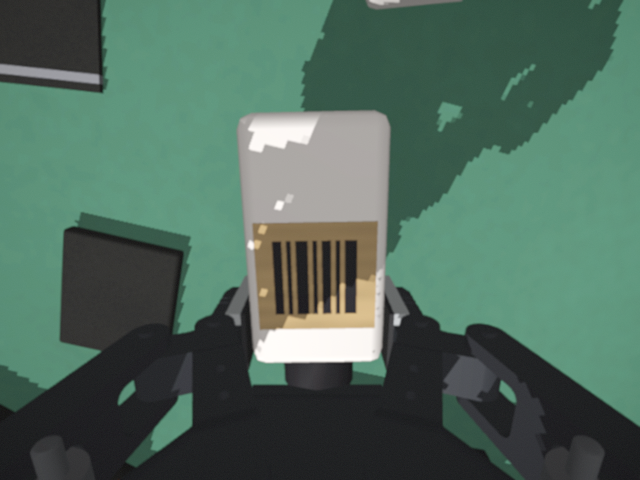

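Run:
```python
from plan import *
T=None
C=cam("wrist")
def f(px):
    obj=np.array([[0,-.02,.019],[0,.02,.019],[0,.02,-.019],[0,-.02,-.019]])
    # label frame: x normal... use z=up along bottle, y width ; choose cam order
    ok,r,t=cv2.solvePnP(np.array([[-.02,.019,0],[.02,.019,0],[.02,-.019,0],[-.02,-.019,0]]),np.array(px,float),C["K"],C["D"],flags=cv2.SOLVEPNP_IPPE)
    M=cv2.Rodrigues(r)[0]; M=C["R"]@np.diag([1,-1,-1])@M
    print("label up-dir (towards base in picture)",M[:,1].round(3),"normal",M[:,2].round(3))
f([(253,222),(378,222),(384,328),(258,330)])
f([(286,181),(347,181),(346,237),(288,237)])
```

```text
label up-dir (towards base in picture) [ 0.276 -0.958  0.081] normal [0.053 0.099 0.994]
label up-dir (towards base in picture) [ 0.238 -0.97  -0.046] normal [ 0.061 -0.032  0.998]
```

View pics/s2.png

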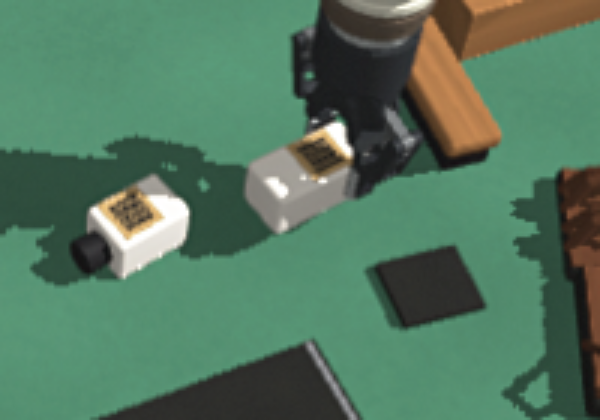

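{"name": "arm_command", "arguments": {
  "series": [
    [0,0,0.009,0],
    [0,0,0.018,0],
    [0,0,0.025,0],
    [0,0,0.027,0],
    [0,0,0.027,0]
  ]
}}

```text
time: 7.0
ee_pos: [0.4449, 0.3058, 0.0086]
tcp_rot: [179.9, -0.0, -76.7]
wrist_force: [-0.3, -0.2, -2.0]
opening: 0.048
grasp_force: 20.7
```

{"name": "arm_command", "arguments": {
  "series": [
    [0,0,0,0],
    [0,0,0,0],
    [0,0,0,0],
    [0,0,0,0],
    [0,0,0,0]
  ],
  "hand": 0.0475
}}

```text
time: 7.5
ee_pos: [0.4453, 0.3061, 0.0093]
tcp_rot: [-180.0, 0.0, -76.7]
wrist_force: [-0.7, -0.2, -0.4]
opening: 0.0477
grasp_force: 20.7
```

{"name": "arm_command", "arguments": {
  "series": [
    [0,0,0,0],
    [0,0,0,0],
    [0,0,0,0],
    [0,0,0,0],
    [0,0,0,0]
  ],
  "hand": 0.048
}}

```text
time: 8.0
ee_pos: [0.4453, 0.3061, 0.0093]
tcp_rot: [-180.0, 0.0, -76.7]
wrist_force: [0.1, -0.9, -1.2]
opening: 0.048
grasp_force: 12.4
```

{"name": "arm_command", "arguments": {
  "series": [
    [0,0,0,0],
    [0,0,0,0],
    [0,0,0,0],
    [0,0,0,0],
    [0,0,0,0]
  ],
  "hand": 0.0484
}}

```text
time: 8.5
ee_pos: [0.4454, 0.3061, 0.0094]
tcp_rot: [-180.0, 0.0, -76.7]
wrist_force: [0.2, -0.4, 0.3]
opening: 0.0485
grasp_force: 0.1
```

{"name": "arm_command", "arguments": {
  "series": [
    [0,0,-0.003,0],
    [0,0,-0.006,0],
    [0,0,-0.009,0],
    [0,0,-0.012,0],
    [0,0,-0.015,0]
  ]
}}

```text
time: 9.0
ee_pos: [0.4454, 0.3062, 0.0247]
tcp_rot: [-180.0, 0.0, -76.7]
wrist_force: [-0.4, -0.3, -0.4]
opening: 0.0485
grasp_force: 0.0
```

Run:
```python
from plan import *
state()
C=cam("wrist","w3")
```

```text
{'time': 9.0, 'q': [34.505, 4.844, -13.003, 72.139, 0.001, -68.811], 'ee_pos': [0.445, 0.306, 0.025], 'tcp_rot': [-179.988, 0.006, -76.685], 'wrist_force': [-0.372, -0.322, -0.434], 'opening': 0.049, 'grasp_force': 0.039}
```

View pics/w3.png

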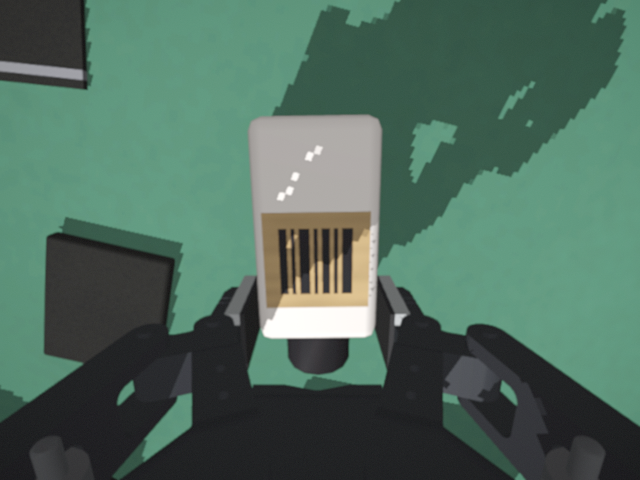

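```bash
cat >> plan.py <<'E'
def label_uv(C,cam="wrist",z=.044,t="label_c"):
    for d in bot.mark_of(cam,t):
        print(t,np.round(d["location"]),round(d["confidence"],2),world(C,d["location"],z)[0].round(4))
def arc(lab,uaz,s_lab,s,off0,zoff0,yaw,th,h=.022,offend=0.,zoffend=0.):
    """waypoints for TCP; lab=label xy lying, s_lab label height, s pivot point height"""
    u=np.array([np.cos(np.radians(uaz)),np.sin(np.radians(uaz))]); E=np.array(lab)-s_lab*u
    out=[]
    for a in th:
        t=np.radians(a); f=a/90
        r=s*np.cos(t)-h*np.sin(t)+off0*(1-f)+offend*f; z=s*np.sin(t)+h*np.cos(t)+zoff0*(1-f)+zoffend*f
        out.append((*(E+u*r),z-.019,yaw))
    return out
E
python3 - <<'E'
from plan import *
C=cam("wrist"); label_uv(C)
W=world(C,[(260,335),(376,335),(252,118),(380,118)],.044); print(W.round(4).tolist())
d=(W[0]+W[1]-W[2]-W[3])[:2]; print(np.degrees(np.arctan2(d[1],d[0])))
E
```

```text
label_c [316. 258.] 0.69 [0.4516 0.2846 0.044 ]
[[0.466, 0.3219, 0.044], [0.4204, 0.3111, 0.044], [0.4843, 0.2405, 0.044], [0.4419, 0.2306, 0.044]]
103.80546028885713
```

Run:
```python
from plan import *
plan([(0.4371,0.3448,0.010,-76.5)],lin=.012)
```

```text
[[-0.0099,-0.0002,0.0037,-0.0008],[-0.0197,-0.0004,0.0073,-0.0016],[-0.0296,-0.0006,0.011,-0.0024],[-0.0395,-0.0007,0.0146,-0.0032],[-0.0395,-0.0007,0.0146,-0.0032]]
```

{"name": "arm_command", "arguments": {
  "series": [
    [0,0,0,0],
    [-0.01,0,0,0],
    [-0.02,0,0.005,0],
    [-0.03,0,0.01,0],
    [-0.04,-0.001,0.0145,0]
  ],
  "hand": 0.06
}}

```text
time: 9.65
ee_pos: [0.4365, 0.3463, 0.009]
tcp_rot: [180.0, -0.0, -76.7]
wrist_force: [-0.3, -0.3, 0.1]
opening: 0.0602
grasp_force: 0.0
```

{"name": "arm_command", "arguments": {
  "series": [
    [0,0,0,0],
    [0,0,0,0],
    [0,0,0,0],
    [0,0,0,0],
    [0,0,0,0]
  ],
  "hand": 0.0303
}}

```text
time: 10.15
ee_pos: [0.4373, 0.3451, 0.01]
tcp_rot: [-180.0, 0.0, -76.7]
wrist_force: [0.1, 0.2, 0.5]
opening: 0.0301
grasp_force: 0.1
```

{"name": "arm_command", "arguments": {
  "series": [
    [0,0,0,0],
    [0,0,0,0],
    [0,0,0,0],
    [0,0,0,0],
    [0,0,0,0]
  ],
  "hand": 0.03
}}

```text
time: 10.65
ee_pos: [0.4371, 0.3453, 0.0098]
tcp_rot: [-180.0, 0.0, -76.7]
wrist_force: [0.7, -0.0, 0.2]
opening: 0.03
grasp_force: 0.1
```

{"name": "arm_command", "arguments": {
  "series": [
    [0,0,0,0],
    [0,0,0,0],
    [0,0,0,0],
    [0,0,0,0],
    [0,0,0,0]
  ],
  "hand": 0.0296
}}

```text
time: 11.15
ee_pos: [0.4371, 0.3453, 0.0098]
tcp_rot: [-180.0, 0.0, -76.7]
wrist_force: [-0.1, -0.8, 0.6]
opening: 0.0295
grasp_force: 3.0
```

{"name": "arm_command", "arguments": {
  "series": [
    [0,0,0,0],
    [0,0,0,0],
    [0,0,0,0],
    [0,0,0,0],
    [0,0,0,0]
  ],
  "hand": 0.0292
}}

```text
time: 11.65
ee_pos: [0.4371, 0.3453, 0.0098]
tcp_rot: [-180.0, 0.0, -76.7]
wrist_force: [0.3, -0.4, 1.4]
opening: 0.0295
grasp_force: 7.1
```

Run:
```python
from plan import *
C=cam("wrist","w4"); cv2.imwrite("pics/w4c.png",C["img"][100:,150:500])
th=np.arange(3,93,3)
w=arc((.4515,.2845),103.5,.053,.104,.011,.007,-76.5,th)
st=(*w[0][:2],w[0][2],-76.5)
w0=arc((.4515,.2845),103.5,.053,.104,.011,.007,-76.5,[0])[0]; print(w0)
for i in range(0,30,5):
    b=np.array(w0 if i==0 else w[i-1])
    print([[round(float(np.dot(np.array(p[:2])-b[:2],[np.cos(np.radians(-76.6)),np.sin(np.radians(-76.6))])),4),0,round(float(b[2]-p[2]),4),0] for p in w[i:i+5]])
```

```text
(np.float64(0.4370263874409339), np.float64(0.3447869350646559), np.float64(0.009999999999999998), -76.5)
[[0.0017, 0, -0.0052, 0], [0.0036, 0, -0.0103, 0], [0.0058, 0, -0.0153, 0], [0.0083, 0, -0.0202, 0], [0.0111, 0, -0.025, 0]]
[[0.003, 0, -0.0047, 0], [0.0063, 0, -0.0092, 0], [0.0098, 0, -0.0135, 0], [0.0136, 0, -0.0177, 0], [0.0175, 0, -0.0217, 0]]
[[0.0042, 0, -0.0038, 0], [0.0086, 0, -0.0074, 0], [0.0132, 0, -0.0108, 0], [0.018, 0, -0.014, 0], [0.0229, 0, -0.0169, 0]]
[[0.0051, 0, -0.0027, 0], [0.0104, 0, -0.0051, 0], [0.0158, 0, -0.0073, 0], [0.0213, 0, -0.0092, 0], [0.0269, 0, -0.0108, 0]]
[[0.0057, 0, -0.0014, 0], [0.0115, 0, -0.0024, 0], [0.0173, 0, -0.0032, 0], [0.0232, 0, -0.0037, 0], [0.0291, 0, -0.0039, 0]]
[[0.0059, 0, 0.0001, 0], [0.0119, 0, 0.0005, 0], [0.0178, 0, 0.0011, 0], [0.0237, 0, 0.0021, 0], [0.0295, 0, 0.0033, 0]]
```

View pics/w4c.png

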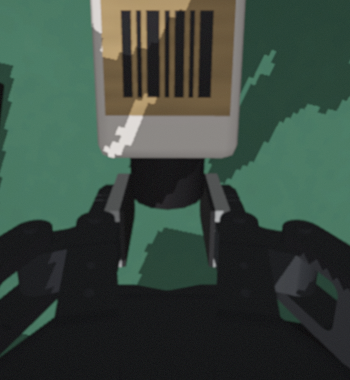

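{"name": "arm_command", "arguments": {
  "series": [
    [0.0015,0,-0.005,0],
    [0.0035,0,-0.01,0],
    [0.006,0,-0.0155,0],
    [0.0085,0,-0.02,0],
    [0.011,0,-0.025,0]
  ]
}}

```text
time: 12.2
ee_pos: [0.4397, 0.3344, 0.0353]
tcp_rot: [-180.0, 0.0, -76.7]
wrist_force: [0.6, 0.3, -0.5]
opening: 0.0294
grasp_force: 7.2
```

Run:
```python
from plan import *
state()
C=cam("wrist","w5"); S=cam("scene"); cv2.imwrite("pics/s5.png",cv2.resize(S["img"][130:270,340:480],None,fx=4,fy=4,interpolation=cv2.INTER_CUBIC))
```

```text
{'time': 12.2, 'q': [37.247, 6.109, -10.43, 73.448, 0.003, -66.065], 'ee_pos': [0.44, 0.334, 0.035], 'tcp_rot': [-179.99, 0.007, -76.687], 'wrist_force': [0.618, 0.262, -0.488], 'opening': 0.029, 'grasp_force': 7.22}
```

View pics/s5.png

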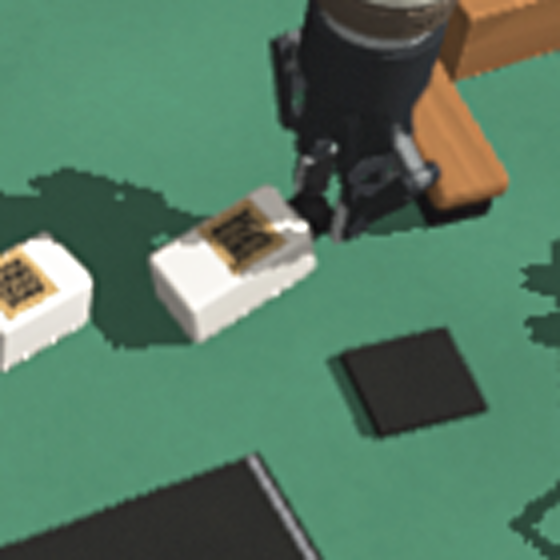

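{"name": "arm_command", "arguments": {
  "series": [
    [0.003,0,-0.0045,0],
    [0.0065,0,-0.009,0],
    [0.01,0,-0.0135,0],
    [0.0135,0,-0.0175,0],
    [0.0175,0,-0.0215,0]
  ]
}}

```text
time: 12.8
ee_pos: [0.4438, 0.3173, 0.0567]
tcp_rot: [-180.0, 0.0, -76.7]
wrist_force: [-0.5, 1.1, -0.8]
opening: 0.0298
grasp_force: 7.6
```

{"name": "arm_command", "arguments": {
  "series": [
    [0.004,0,-0.004,0],
    [0.0085,0,-0.0075,0],
    [0.013,0,-0.011,0],
    [0.018,0,-0.014,0],
    [0.023,0,-0.017,0]
  ]
}}

```text
time: 13.3
ee_pos: [0.449, 0.2948, 0.0735]
tcp_rot: [-180.0, 0.0, -76.7]
wrist_force: [0.4, 0.4, -0.5]
opening: 0.0295
grasp_force: 8.1
```

Run:
```python
from plan import *
state()
S=cam("scene"); cv2.imwrite("pics/s6.png",cv2.resize(S["img"][130:270,340:480],None,fx=4,fy=4,interpolation=cv2.INTER_CUBIC))
```

```text
{'time': 13.3, 'q': [33.282, 3.104, -9.351, 77.541, 0.001, -70.036], 'ee_pos': [0.449, 0.295, 0.074], 'tcp_rot': [-179.997, 0.002, -76.681], 'wrist_force': [0.384, 0.372, -0.506], 'opening': 0.03, 'grasp_force': 8.125}
```

View pics/s6.png

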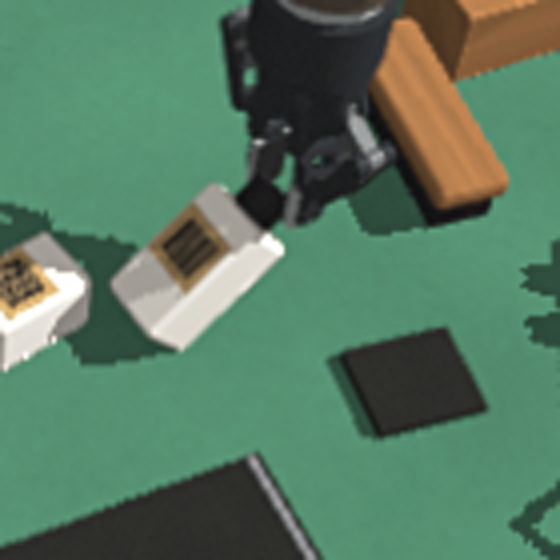

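{"name": "arm_command", "arguments": {
  "series": [
    [0,0,0,0],
    [0,0,0,0],
    [0,0,0,0],
    [0,0,-0.006,0],
    [0,0,-0.012,0]
  ],
  "hand": 0.025
}}

```text
time: 13.85
ee_pos: [0.4488, 0.2952, 0.0856]
tcp_rot: [180.0, -0.0, -76.7]
wrist_force: [-1.0, -0.8, -1.2]
opening: 0.0287
grasp_force: 19.8
```

{"name": "arm_command", "arguments": {
  "series": [
    [-0.01,0,0,0],
    [-0.02,0,0,0],
    [-0.03,0,0,0],
    [-0.03,0,0.006,0],
    [-0.03,0,0.011,0]
  ]
}}

```text
time: 14.35
ee_pos: [0.4417, 0.3247, 0.0734]
tcp_rot: [180.0, -0.0, -76.6]
wrist_force: [-0.5, -0.3, -1.6]
opening: 0.0291
grasp_force: 19.8
```

{"name": "arm_command", "arguments": {
  "series": [
    [0,0,0,0],
    [0,0,0,0],
    [0,0,0,0],
    [0,0,0,0],
    [0,0,0,0]
  ],
  "hand": 0.0292
}}

```text
time: 14.85
ee_pos: [0.4422, 0.3243, 0.0745]
tcp_rot: [-180.0, 0.0, -76.7]
wrist_force: [-0.1, 0.5, -0.9]
opening: 0.0293
grasp_force: 9.9
```

{"name": "arm_command", "arguments": {
  "series": [
    [0.005,0,-0.0025,0],
    [0.0105,0,-0.005,0],
    [0.016,0,-0.007,0],
    [0.0215,0,-0.009,0],
    [0.027,0,-0.011,0]
  ]
}}

```text
time: 15.35
ee_pos: [0.4485, 0.2975, 0.0856]
tcp_rot: [-180.0, 0.0, -76.7]
wrist_force: [0.7, 0.6, -1.2]
opening: 0.0292
grasp_force: 10.0
```

Run:
```python
from plan import *
state()
S=cam("scene"); cv2.imwrite("pics/s7.png",cv2.resize(S["img"][130:270,340:480],None,fx=4,fy=4,interpolation=cv2.INTER_CUBIC))
```

```text
{'time': 15.35, 'q': [33.559, 3.01, -8.114, 78.867, -0.002, -69.744], 'ee_pos': [0.448, 0.297, 0.086], 'tcp_rot': [-179.991, 0.001, -76.697], 'wrist_force': [0.733, 0.638, -1.172], 'opening': 0.029, 'grasp_force': 9.963}
```

View pics/s7.png

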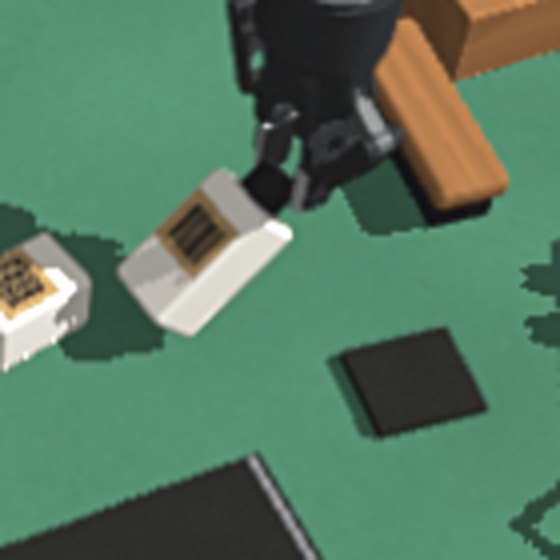

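```bash
cat >> plan.py <<'E'
def label_pose(C,hint=(316,230),dbg=None):
    im=cv2.GaussianBlur(C["img"],(3,3),0).astype(int); b,g,r=im[:,:,0],im[:,:,1],im[:,:,2]
    m=((r-b>35)&(r>g)&(r-g<90)).astype(np.uint8)
    m=cv2.morphologyEx(m,cv2.MORPH_CLOSE,np.ones((13,13)))
    best=None
    for c in cv2.findContours(m,cv2.RETR_EXTERNAL,cv2.CHAIN_APPROX_NONE)[0]:
        A=cv2.contourArea(c)
        if A<300: continue
        h=cv2.convexHull(c); ctr=h.reshape(-1,2).mean(0)
        rc=cv2.minAreaRect(h); fill=A/max(1,rc[1][0]*rc[1][1]); asp=min(rc[1])/max(rc[1])
        sc=np.hypot(*(ctr-hint))
        if fill>.75 and asp>.35 and (best is None or sc<best[0]): best=(sc,h)
    if best is None: print("no label"); return
    h=best[1]
    for e in np.linspace(.02,.12,21):
        q=cv2.approxPolyDP(h,e*cv2.arcLength(h,True),True)
        if len(q)<=4: break
    q=q.reshape(-1,2).astype(float)
    if len(q)!=4: q=cv2.boxPoints(cv2.minAreaRect(h)).astype(float)
    a=np.arctan2(*(q-q.mean(0)).T[::-1]); q=q[np.argsort(a)]   # TL,TR,BR,BL
    n,rs,ts,er=cv2.solvePnPGeneric(np.array([[-.02,.019,0],[.02,.019,0],[.02,-.019,0],[-.02,-.019,0]]),q,C["K"],C["D"],flags=cv2.SOLVEPNP_IPPE)
    F=C["R"]@np.diag([1,-1,-1])
    print("quad",q.astype(int).tolist())
    for rv,t,e in zip(rs,ts,er):
        M=F@cv2.Rodrigues(rv)[0]
        print("  ctr",(C["p"]+F@t.ravel()).round(3),"n",M[:,2].round(2),"pict-up",M[:,1].round(2),"err",round(float(e[0]),2),"elev of n",round(float(np.degrees(np.arcsin(M[2,2])))),"az n",round(float(np.degrees(np.arctan2(M[1,2],M[0,2])))))
E
python3 - <<'E'
from plan import *
C=cam("wrist","w8"); label_pose(C,(316,150))
E
```

```text
quad [[273, 113], [361, 113], [366, 184], [268, 184]]
  ctr [0.464 0.236 0.075] n [ 0.15 -0.63  0.77] pict-up [ 0.18 -0.75 -0.64] err 0.02 elev of n 50 az n -77
  ctr [0.463 0.238 0.077] n [-0.14  0.59  0.8 ] pict-up [ 0.18 -0.78  0.6 ] err 5.23 elev of n 53 az n 103
```

{"name": "arm_command", "arguments": {
  "series": [
    [0,0,0.003,0],
    [0,0,0.006,0],
    [0,0,0.008,0],
    [0,0,0.008,0],
    [0,0,0.008,0]
  ],
  "hand": 0.0296
}}

```text
time: 15.95
ee_pos: [0.4485, 0.2993, 0.078]
tcp_rot: [-179.9, 0.1, -76.6]
wrist_force: [-0.8, 3.9, 5.6]
opening: 0.0296
grasp_force: 5.9
```

{"name": "arm_command", "arguments": {
  "series": [
    [0.0055,0,-0.0025,0],
    [0.011,0,-0.005,0],
    [0.0165,0,-0.007,0],
    [0.022,0,-0.009,0],
    [0.0275,0,-0.011,0]
  ]
}}

```text
time: 16.45
ee_pos: [0.4546, 0.2709, 0.0883]
tcp_rot: [180.0, -0.0, -76.7]
wrist_force: [-0.4, 1.3, 1.9]
opening: 0.0298
grasp_force: 7.1
```

Run:
```python
from plan import *
C=cam("wrist","w9"); label_pose(C,(316,150))
```

```text
quad [[280, 157], [355, 158], [362, 201], [271, 202]]
  ctr [0.466 0.225 0.062] n [ 0.21 -0.87  0.46] pict-up [ 0.1  -0.45 -0.89] err 0.53 elev of n 27 az n -76
  ctr [0.466 0.226 0.068] n [-0.18  0.75  0.64] pict-up [ 0.14 -0.63  0.77] err 6.18 elev of n 40 az n 103
```

{"name": "arm_command", "arguments": {
  "series": [
    [0.006,0,-0.001,0],
    [0.012,0,-0.002,0],
    [0.018,0,-0.003,0],
    [0.024,0,-0.003,0],
    [0.03,0,-0.003,0]
  ]
}}

```text
time: 17.0
ee_pos: [0.4614, 0.2415, 0.091]
tcp_rot: [180.0, -0.0, -76.7]
wrist_force: [-0.1, 1.1, 1.0]
opening: 0.0298
grasp_force: 7.5
```

{"name": "arm_command", "arguments": {
  "series": [
    [0.006,0,0,0],
    [0.012,0,0.001,0],
    [0.018,0,0.002,0],
    [0.022,0,0.002,0],
    [0.022,0,0.002,0]
  ]
}}

```text
time: 17.5
ee_pos: [0.4667, 0.2201, 0.0894]
tcp_rot: [-180.0, -0.0, -76.7]
wrist_force: [-0.9, 0.7, 2.3]
opening: 0.0296
grasp_force: 8.1
```

Run:
```python
from plan import *
state();C=cam("wrist","w10"); label_pose(C,(316,180))
```

```text
{'time': 17.5, 'q': [25.259, -0.054, -10.818, 79.232, -0.013, -78.021], 'ee_pos': [0.467, 0.22, 0.089], 'tcp_rot': [-179.994, -0.012, -76.72], 'wrist_force': [-0.877, 0.691, 2.29], 'opening': 0.03, 'grasp_force': 8.112}
quad [[361, 79], [437, 74], [437, 148], [364, 153]]
  ctr [0.442 0.134 0.037] n [ 0.01 -0.05  1.  ] pict-up [ 0.3  -0.95 -0.05] err 0.02 elev of n 87 az n -84
  ctr [0.443 0.134 0.037] n [0.39 0.26 0.88] pict-up [ 0.33 -0.93  0.13] err 1.37 elev of n 62 az n 34
```

{"name": "arm_command", "arguments": {
  "series": [
    [0,0,0.001,0],
    [0,0,0.001,0],
    [0,0,0.001,0],
    [0,0,0.001,0],
    [0,0,0.001,0]
  ],
  "hand": 0.036
}}

```text
time: 18.05
ee_pos: [0.4665, 0.2208, 0.0882]
tcp_rot: [180.0, -0.0, -76.7]
wrist_force: [0.0, -0.0, -0.6]
opening: 0.0361
grasp_force: 0.0
```

{"name": "arm_command", "arguments": {
  "series": [
    [0,0,0,0],
    [0,0,0,0],
    [0,0,0,0],
    [0,0,0,0],
    [0,0,0,0]
  ],
  "hand": 0.068
}}

```text
time: 18.55
ee_pos: [0.4666, 0.2207, 0.0883]
tcp_rot: [-180.0, 0.0, -76.7]
wrist_force: [-0.0, -0.9, -0.5]
opening: 0.068
grasp_force: 0.0
```

Run:
```python
from plan import *
state();C=cam("wrist","w11"); cv2.imwrite("pics/a1.png",np.hstack([C["img"][:,150:500], cv2.resize(cam("scene")["img"][130:250,340:460],(448,480))]))
```

```text
{'time': 18.55, 'q': [25.314, -0.02, -10.903, 79.116, 0.001, -77.998], 'ee_pos': [0.467, 0.221, 0.088], 'tcp_rot': [-179.999, 0.001, -76.688], 'wrist_force': [-0.004, -0.912, -0.521], 'opening': 0.068, 'grasp_force': 0.0}
```

View pics/a1.png

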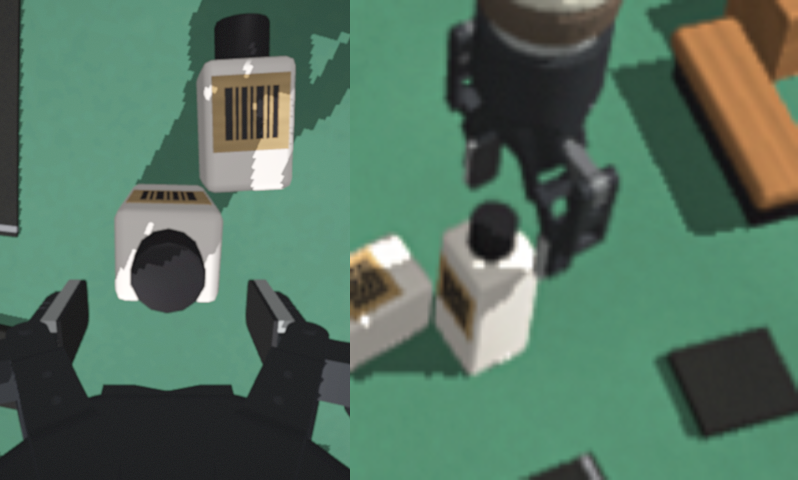

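Run:
```python
from plan import *
C=cam("wrist"); W=world(C,(318,268),.11)[0]; print(W)  # cap top centre
x,y=W[:2]
plan([(x,y,.088,-76.7),(x,y,.053,-76.7)],lin=.03)
print('carry'); plan([(x,y,.113,-76.7),(.56,.20,.113,-120),(.623,.176,.113,-164.2),(.623,.176,.058,-164.2)],start=(x,y,.053,-76.7),lin=.03,ang=7)
```

```text
[0.47113159 0.20166897 0.11      ]
[[0.0196,-0.0001,0.0003,0.0003],[0.0196,-0.0001,0.0003,0.0003],[0.0196,-0.0001,0.0003,0.0003],[0.0196,-0.0001,0.0003,0.0003],[0.0196,-0.0001,0.0003,0.0003]]
[[0.0,-0.0,0.0175,-0.0],[0.0,-0.0,0.035,-0.0],[0.0,-0.0,0.035,-0.0],[0.0,-0.0,0.035,-0.0],[0.0,-0.0,0.035,-0.0]]
carry
[[0.0,-0.0,-0.03,-0.0],[0.0,-0.0,-0.06,-0.0],[0.0,-0.0,-0.06,-0.0],[0.0,-0.0,-0.06,-0.0],[0.0,-0.0,-0.06,-0.0]]
[[0.0032,-0.0123,-0.0,0.108],[0.0063,-0.0246,-0.0,0.2159],[0.0095,-0.0369,-0.0,0.3239],[0.0126,-0.0492,-0.0,0.4318],[0.0158,-0.0615,-0.0,0.5398]]
[[-0.0036,-0.0122,-0.0,0.108],[-0.0072,-0.0243,-0.0,0.2159],[-0.0072,-0.0243,-0.0,0.2159],[-0.0072,-0.0243,-0.0,0.2159],[-0.0072,-0.0243,-0.0,0.2159]]
[[-0.0015,-0.0095,-0.0,0.1102],[-0.0031,-0.019,-0.0,0.2204],[-0.0046,-0.0285,-0.0,0.3306],[-0.0061,-0.038,-0.0,0.4408],[-0.0077,-0.0475,-0.0,0.551]]
[[-0.0063,-0.0073,-0.0,0.1102],[-0.0126,-0.0146,-0.0,0.2204],[-0.0126,-0.0146,-0.0,0.2204],[-0.0126,-0.0146,-0.0,0.2204],[-0.0126,-0.0146,-0.0,0.2204]]
[[-0.0,0.0,0.0275,-0.0],[-0.0,0.0,0.055,-0.0],[-0.0,0.0,0.055,-0.0],[-0.0,0.0,0.055,-0.0],[-0.0,0.0,0.055,-0.0]]
```

{"name": "arm_command", "arguments": {
  "series": [
    [0.009,0,0,0],
    [0.019,0,0,0],
    [0.019,0,0.0175,0],
    [0.019,0,0.033,0],
    [0.019,0,0.033,0]
  ]
}}

```text
time: 19.2
ee_pos: [0.47, 0.2009, 0.0534]
tcp_rot: [179.8, -0.0, -76.7]
wrist_force: [-0.3, -0.4, 0.3]
opening: 0.0681
grasp_force: 0.0
```

{"name": "arm_command", "arguments": {
  "series": [
    [0,0,0,0],
    [0,0,0,0],
    [0,0,0,0],
    [0,0,0,0],
    [0,0,0,0]
  ],
  "hand": 0.03,
  "grip_force": 40
}}

```text
time: 19.7
ee_pos: [0.4714, 0.2023, 0.0562]
tcp_rot: [-179.9, -0.0, -76.7]
wrist_force: [-0.1, -1.5, 5.5]
opening: 0.0478
grasp_force: 41.7
```

{"name": "arm_command", "arguments": {
  "series": [
    [0,0,0,0],
    [0,0,-0.01,0],
    [0,0,-0.03,0],
    [0,0,-0.06,0],
    [0,0,-0.06,0]
  ]
}}

```text
time: 20.2
ee_pos: [0.4725, 0.203, 0.1196]
tcp_rot: [-179.7, 0.1, -76.7]
wrist_force: [0.7, -0.1, -0.3]
opening: 0.047
grasp_force: 41.3
```

Run:
```python
from plan import *
state()
plan([(.623,.176,.115,-164.2),(.623,.176,.0595,-164.2)],lin=.03,ang=7)
```

```text
{'time': 20.2, 'q': [23.247, -0.994, -8.406, 82.266, 0.009, -80.078], 'ee_pos': [0.472, 0.203, 0.12], 'tcp_rot': [-179.685, 0.064, -76.674], 'wrist_force': [0.654, -0.059, -0.344], 'opening': 0.047, 'grasp_force': 41.271}
[[0.0047,-0.0108,0.0004,0.1175],[0.0094,-0.0216,0.0007,0.235],[0.0141,-0.0324,0.0011,0.3525],[0.0188,-0.0432,0.0014,0.47],[0.0235,-0.0539,0.0018,0.5875]]
[[-0.0021,-0.0116,0.0004,0.1175],[-0.0042,-0.0232,0.0007,0.235],[-0.0062,-0.0347,0.0011,0.3525],[-0.0083,-0.0463,0.0014,0.47],[-0.0104,-0.0579,0.0018,0.5875]]
[[-0.0081,-0.0085,0.0004,0.1175],[-0.0163,-0.017,0.0007,0.235],[-0.0244,-0.0255,0.0011,0.3525],[-0.0244,-0.0255,0.0011,0.3525],[-0.0244,-0.0255,0.0011,0.3525]]
[[-0.0,0.0,0.0278,-0.0],[-0.0,0.0,0.0555,-0.0],[-0.0,0.0,0.0555,-0.0],[-0.0,0.0,0.0555,-0.0],[-0.0,0.0,0.0555,-0.0]]
```

{"name": "arm_command", "arguments": {
  "series": [
    [0.005,-0.011,0,0.1175],
    [0.0095,-0.0215,0,0.235],
    [0.014,-0.0325,0,0.3525],
    [0.019,-0.043,0,0.47],
    [0.0235,-0.054,0,0.5875]
  ]
}}

```text
time: 20.7
ee_pos: [0.5291, 0.1917, 0.1149]
tcp_rot: [180.0, -0.0, -110.6]
wrist_force: [0.5, -0.3, -0.0]
opening: 0.0475
grasp_force: 41.1
```

{"name": "arm_command", "arguments": {
  "series": [
    [-0.002,-0.0115,0,0.1175],
    [-0.004,-0.023,0,0.235],
    [-0.006,-0.0345,0,0.3525],
    [-0.0085,-0.0465,0,0.47],
    [-0.0105,-0.058,0,0.5875]
  ]
}}

```text
time: 21.2
ee_pos: [0.5872, 0.1814, 0.1148]
tcp_rot: [180.0, -0.0, -144.3]
wrist_force: [0.4, 0.4, -0.5]
opening: 0.0478
grasp_force: 41.1
```

{"name": "arm_command", "arguments": {
  "series": [
    [-0.008,-0.0085,0,0.1175],
    [-0.0165,-0.017,0,0.235],
    [-0.0245,-0.0255,0,0.3525],
    [-0.0245,-0.0255,0,0.3525],
    [-0.0245,-0.0255,0,0.3525]
  ]
}}

```text
time: 21.7
ee_pos: [0.6213, 0.1752, 0.1148]
tcp_rot: [180.0, -0.1, -164.0]
wrist_force: [-0.2, 0.6, -0.1]
opening: 0.0473
grasp_force: 41.2
```

{"name": "arm_command", "arguments": {
  "series": [
    [0,0,0.015,0],
    [0,0,0.03,0],
    [0,0,0.045,0],
    [0,0,0.045,0],
    [0,0,0.045,0]
  ]
}}

```text
time: 22.2
ee_pos: [0.6212, 0.1751, 0.0695]
tcp_rot: [180.0, -0.1, -164.2]
wrist_force: [0.5, -0.6, -0.4]
opening: 0.0477
grasp_force: 41.2
```

Run:
```python
from plan import *
state();C=cam("top"); 
W=pix(C,[[.623,.176,.003]]);print(W)
for t in("bottle_a","label_a"): label_uv(C,"top",.044,t)
```

```text
{'time': 22.2, 'q': [15.746, 17.959, 7.265, 79.387, 0.0, -0.072], 'ee_pos': [0.621, 0.175, 0.07], 'tcp_rot': [180.0, -0.081, -164.182], 'wrist_force': [0.463, -0.647, -0.415], 'opening': 0.048, 'grasp_force': 41.241}
[[269.44579745 209.20311862]]
bottle_a [423. 275.] 0.93 [ 0.4533 -0.2039  0.044 ]
bottle_a [306. 190.] 0.72 [0.6631 0.0806 0.044 ]
label_a [426. 279.] 0.62 [ 0.443  -0.2109  0.044 ]
```

{"name": "arm_command", "arguments": {
  "series": [
    [0,0,0.004,0],
    [0,0,0.008,0],
    [0,0,0.0105,0],
    [0,0,0.0105,0],
    [0,0,0.0105,0]
  ]
}}

```text
time: 22.85
ee_pos: [0.6217, 0.1752, 0.0597]
tcp_rot: [-180.0, -0.0, -164.2]
wrist_force: [-0.7, -0.4, -0.6]
opening: 0.0478
grasp_force: 41.2
```

{"name": "arm_command", "arguments": {
  "series": [
    [0,0,0.001,0],
    [0,0,0.002,0],
    [0,0,0.002,0],
    [0,0,0.002,0],
    [0,0,0.002,0]
  ]
}}

```text
time: 23.35
ee_pos: [0.6219, 0.1753, 0.0592]
tcp_rot: [180.0, 0.1, -164.2]
wrist_force: [-3.7, -0.2, 8.3]
opening: 0.0472
grasp_force: 42.3
```

{"name": "arm_command", "arguments": {
  "series": [
    [0,0,0,0],
    [0,0,0,0],
    [0,0,0,0],
    [0,0,-0.02,0],
    [0,0,-0.05,0]
  ],
  "hand": 0.064
}}

```text
time: 23.85
ee_pos: [0.6206, 0.1749, 0.106]
tcp_rot: [-180.0, -0.2, -164.2]
wrist_force: [0.1, 1.0, 0.7]
opening: 0.064
grasp_force: 0.0
```

{"name": "arm_command", "arguments": {
  "series": [
    [0,0,-0.03,0],
    [0,0,-0.06,0],
    [0,0,-0.06,0],
    [0,0,-0.06,0],
    [0,0,-0.06,0]
  ]
}}

```text
time: 24.35
ee_pos: [0.6213, 0.1751, 0.1663]
tcp_rot: [180.0, -0.1, -164.2]
wrist_force: [-0.0, -0.2, -0.7]
opening: 0.0638
grasp_force: 0.0
```

```bash
cat >> plan.py <<'E'
def arcrows(lab,uaz,s_lab,s,off0=.011,zoff=.007,step=3):
    th=np.arange(0,91,step); w=arc(lab,uaz,s_lab,s,off0,zoff,uaz-180,th,zoffend=zoff); print("start",np.round(w[0],4).tolist())
    u=np.array([np.cos(np.radians(uaz)),np.sin(np.radians(uaz))])
    for i in range(0,len(th)-1,5):
        b=np.array(w[i]); print(th[i],[[round(float(-u@(np.array(p[:2])-b[:2])),4),0,round(float(b[2]-p[2]),4),0] for p in w[i+1:i+6]])
E
python3 - <<'E'
from plan import *
state();C=cam("wrist","w12"); W=None
T=cam("top","t12")
for t in("bottle_a","label_a"): label_uv(T,"top",.044,t)
label_pose(T,(283,281))
plan([(.4588,.0828,.16,108.2),(.4588,.0828,.09,108.2)],ang=8,lin=.045)
arcrows((.442,.134),-71.8,.041,.084)
E
```

```text
{'time': 24.35, 'q': [15.739, 17.67, 17.588, 90.027, 0.001, -0.057], 'ee_pos': [0.621, 0.175, 0.166], 'tcp_rot': [179.999, -0.109, -164.204], 'wrist_force': [-0.024, -0.185, -0.732], 'opening': 0.064, 'grasp_force': 0.0}
bottle_a [423. 275.] 0.7 [ 0.4531 -0.2031  0.044 ]
label_a [426. 280.] 0.64 [ 0.4415 -0.2111  0.044 ]
quad [[285, 86], [392, 87], [390, 139], [284, 137]]
  ctr [0.51  0.045 0.943] n [0.62 0.01 0.78] pict-up [ 0.78 -0.05 -0.62] err 3.4 elev of n 51 az n 1
  ctr [0.508 0.045 0.943] n [-0.99  0.03  0.14] pict-up [0.14 0.03 0.99] err 4.05 elev of n 8 az n 178
[[0.0165,-0.0041,0.0006,0.139],[0.033,-0.0081,0.0012,0.278],[0.0495,-0.0122,0.0018,0.417],[0.066,-0.0162,0.0024,0.556],[0.0825,-0.0203,0.0031,0.695]]
[[0.0101,-0.0137,0.0006,0.139],[0.0202,-0.0274,0.0012,0.278],[0.0303,-0.041,0.0018,0.417],[0.0403,-0.0547,0.0024,0.556],[0.0504,-0.0684,0.0031,0.695]]
[[-0.001,-0.017,0.0006,0.139],[-0.001,-0.017,0.0006,0.139],[-0.001,-0.017,0.0006,0.139],[-0.001,-0.017,0.0006,0.139],[-0.001,-0.017,0.0006,0.139]]
[[0.0,0.0,0.035,-0.0],[0.0,0.0,0.07,-0.0],[0.0,0.0,0.07,-0.0],[0.0,0.0,0.07,-0.0],[0.0,0.0,0.07,-0.0]]
start [0.4589, 0.0827, 0.01, -251.8]
0 [[0.0016, 0, -0.0044, 0], [0.0035, 0, -0.0087, 0], [0.0056, 0, -0.0129, 0], [0.0079, 0, -0.017, 0], [0.0104, 0, -0.021, 0]]
15 [[0.0027, 0, -0.0039, 0], [0.0056, 0, -0.0077, 0], [0.0088, 0, -0.0113, 0], [0.0121, 0, -0.0147, 0], [0.0155, 0, -0.0181, 0]]
30 [[0.0036, 0, -0.0031, 0], [0.0075, 0, -0.0061, 0], [0.0114, 0, -0.0089, 0], [0.0155, 0, -0.0115, 0], [0.0197, 0, -0.0139, 0]]
45 [[0.0043, 0, -0.0022, 0], [0.0088, 0, -0.0042, 0], [0.0134, 0, -0.0059, 0], [0.018, 0, -0.0075, 0], [0.0227, 0, -0.0088, 0]]
60 [[0.0048, 0, -0.0011, 0], [0.0096, 0, -0.0019, 0], [0.0145, 0, -0.0026, 0], [0.0194, 0, -0.0029, 0], [0.0243, 0, -0.0031, 0]]
75 [[0.0049, 0, 0.0001, 0], [0.0098, 0, 0.0004, 0], [0.0147, 0, 0.001, 0], [0.0195, 0, 0.0018, 0], [0.0243, 0, 0.0028, 0]]
```

{"name": "arm_command", "arguments": {
  "series": [
    [0.0165,-0.004,0,0.139],
    [0.033,-0.008,0,0.278],
    [0.0495,-0.012,0,0.417],
    [0.066,-0.016,0,0.556],
    [0.0825,-0.02,0,0.695]
  ]
}}

```text
time: 25.05
ee_pos: [0.547, 0.1332, 0.1673]
tcp_rot: [-180.0, -0.0, 155.7]
wrist_force: [-0.3, -0.5, 0.5]
opening: 0.0637
grasp_force: 0.0
```

{"name": "arm_command", "arguments": {
  "series": [
    [0.01,-0.0135,0,0.139],
    [0.02,-0.0275,0,0.278],
    [0.03,-0.041,0,0.417],
    [0.0405,-0.0545,0,0.556],
    [0.0505,-0.0685,0,0.695]
  ]
}}

```text
time: 25.55
ee_pos: [0.473, 0.0912, 0.1674]
tcp_rot: [-180.0, -0.0, 115.8]
wrist_force: [0.6, 0.1, 0.1]
opening: 0.0637
grasp_force: 0.0
```

{"name": "arm_command", "arguments": {
  "series": [
    [-0.001,-0.017,0.03,0.139],
    [-0.001,-0.017,0.06,0.139],
    [-0.001,-0.017,0.06,0.139],
    [-0.001,-0.017,0.06,0.139],
    [-0.001,-0.017,0.06,0.139]
  ]
}}

```text
time: 26.05
ee_pos: [0.4598, 0.0834, 0.1093]
tcp_rot: [179.9, 0.0, 108.2]
wrist_force: [-0.6, 0.1, 0.3]
opening: 0.0637
grasp_force: 0.0
```

Run:
```python
from plan import *
state();C=cam("wrist","w13"); label_pose(C,(316,150)); label_uv(C,"wrist",.044,"label_d")
```

```text
{'time': 26.05, 'q': [10.278, -7.123, -15.32, 81.703, 0.002, 82.053], 'ee_pos': [0.46, 0.083, 0.109], 'tcp_rot': [179.901, 0.012, 108.225], 'wrist_force': [-0.571, 0.08, 0.299], 'opening': 0.064, 'grasp_force': 0.0}
quad [[284, 129], [350, 131], [347, 194], [283, 192]]
  ctr [0.443 0.134 0.036] n [-0.1   0.08  0.99] pict-up [-0.28  0.95 -0.1 ] err 0.12 elev of n 83 az n 142
  ctr [0.443 0.134 0.036] n [0.06 0.05 1.  ] pict-up [-0.28  0.96 -0.03] err 0.21 elev of n 86 az n 41
label_d [598. 189.] 0.91 [0.6125 0.174  0.044 ]
label_d [315. 160.] 0.81 [0.4422 0.1354 0.044 ]
```

{"name": "arm_command", "arguments": {
  "series": [
    [0,0,0.03,0],
    [0,0,0.06,0],
    [0,0,0.085,0],
    [0,0,0.0985,0],
    [0,0,0.0985,0]
  ]
}}

```text
time: 26.65
ee_pos: [0.4583, 0.0831, 0.0083]
tcp_rot: [-179.9, -0.0, 108.2]
wrist_force: [0.3, -0.2, 0.5]
opening: 0.0643
grasp_force: 0.0
```

{"name": "arm_command", "arguments": {
  "series": [
    [0,0,0,0],
    [0,0,0,0],
    [0,0,0,0],
    [0,0,0,0],
    [0,0,0,0]
  ],
  "hand": 0.0296,
  "grip_force": 20
}}

```text
time: 27.15
ee_pos: [0.4599, 0.083, 0.0103]
tcp_rot: [179.9, 0.1, 108.2]
wrist_force: [2.2, -2.3, 4.9]
opening: 0.03
grasp_force: 3.4
```

{"name": "arm_command", "arguments": {
  "series": [
    [0,0,0,0],
    [0,0,0,0],
    [0,0,0,0],
    [0,0,0,0],
    [0,0,0,0]
  ],
  "hand": 0.0294
}}

```text
time: 27.65
ee_pos: [0.46, 0.0829, 0.0102]
tcp_rot: [179.9, 0.1, 108.2]
wrist_force: [2.1, -3.8, 5.3]
opening: 0.0293
grasp_force: 5.5
```

{"name": "arm_command", "arguments": {
  "series": [
    [0.0015,0,-0.0045,0],
    [0.0035,0,-0.0085,0],
    [0.0055,0,-0.013,0],
    [0.008,0,-0.017,0],
    [0.0105,0,-0.021,0]
  ]
}}

```text
time: 28.15
ee_pos: [0.4555, 0.0934, 0.0306]
tcp_rot: [-180.0, -0.0, 108.2]
wrist_force: [0.3, -0.2, -0.7]
opening: 0.0295
grasp_force: 5.5
```

{"name": "arm_command", "arguments": {
  "series": [
    [0.0025,0,-0.004,0],
    [0.0055,0,-0.0075,0],
    [0.009,0,-0.011,0],
    [0.012,0,-0.0145,0],
    [0.0155,0,-0.018,0]
  ]
}}

```text
time: 28.65
ee_pos: [0.4508, 0.1081, 0.0486]
tcp_rot: [-180.0, 0.0, 108.2]
wrist_force: [-0.3, 0.0, -0.4]
opening: 0.0296
grasp_force: 5.8
```

Run:
```python
from plan import *
state();C=cam("wrist","w14"); label_pose(C,(316,180))
```

```text
{'time': 28.65, 'q': [13.486, -6.406, -21.43, 74.977, -0.004, 85.294], 'ee_pos': [0.451, 0.108, 0.049], 'tcp_rot': [-179.998, 0.004, 108.192], 'wrist_force': [-0.323, 0.001, -0.44], 'opening': 0.03, 'grasp_force': 5.816}
quad [[267, 118], [367, 118], [369, 211], [263, 210]]
  ctr [0.433 0.164 0.054] n [-0.15  0.41  0.9 ] pict-up [-0.27  0.86 -0.43] err 0.13 elev of n 64 az n 110
  ctr [0.434 0.162 0.055] n [ 0.11 -0.29  0.95] pict-up [-0.29  0.91  0.31] err 3.91 elev of n 72 az n -69
```

{"name": "arm_command", "arguments": {
  "series": [
    [0.0035,0,-0.003,0],
    [0.0075,0,-0.0055,0],
    [0.0115,0,-0.008,0],
    [0.0155,0,-0.0105,0],
    [0.0195,0,-0.0125,0]
  ],
  "hand": 0.0296
}}

```text
time: 29.2
ee_pos: [0.4449, 0.1266, 0.0613]
tcp_rot: [180.0, 0.0, 108.2]
wrist_force: [1.5, -2.1, 4.6]
opening: 0.0296
grasp_force: 4.9
```

{"name": "arm_command", "arguments": {
  "series": [
    [0.0045,0,-0.002,0],
    [0.009,0,-0.0035,0],
    [0.0135,0,-0.005,0],
    [0.018,0,-0.0065,0],
    [0.0225,0,-0.008,0]
  ]
}}

```text
time: 29.7
ee_pos: [0.4379, 0.1482, 0.0694]
tcp_rot: [179.9, 0.0, 108.2]
wrist_force: [1.4, -2.0, 3.5]
opening: 0.0294
grasp_force: 6.5
```

Run:
```python
from plan import *
state();C=cam("wrist","w15"); label_pose(C,(316,180))
```

```text
{'time': 29.7, 'q': [18.694, -7.143, -19.765, 77.326, -0.003, 90.506], 'ee_pos': [0.438, 0.148, 0.069], 'tcp_rot': [179.948, 0.003, 108.188], 'wrist_force': [1.357, -1.982, 3.548], 'opening': 0.029, 'grasp_force': 6.489}
quad [[276, 154], [358, 155], [364, 210], [268, 209]]
  ctr [0.423 0.195 0.055] n [-0.26  0.79  0.55] pict-up [-0.16  0.53 -0.84] err 0.08 elev of n 33 az n 108
  ctr [0.423 0.194 0.059] n [ 0.21 -0.65  0.73] pict-up [-0.22  0.7   0.68] err 5.99 elev of n 47 az n -72
```

{"name": "arm_command", "arguments": {
  "series": [
    [0.006,0,-0.001,0],
    [0.012,0,-0.002,0],
    [0.018,0,-0.003,0],
    [0.024,0,-0.0035,0],
    [0.03,0,-0.004,0]
  ]
}}

```text
time: 30.25
ee_pos: [0.428, 0.1767, 0.0725]
tcp_rot: [-180.0, -0.0, 108.2]
wrist_force: [0.2, -1.3, -0.2]
opening: 0.0299
grasp_force: 7.3
```

{"name": "arm_command", "arguments": {
  "series": [
    [0.006,0,0,0],
    [0.012,0,0,0],
    [0.018,0,0.001,0],
    [0.024,0,0.001,0],
    [0.0245,0,0.001,0]
  ]
}}

```text
time: 30.75
ee_pos: [0.4204, 0.2001, 0.0716]
tcp_rot: [-180.0, -0.0, 108.2]
wrist_force: [0.3, -0.5, 0.8]
opening: 0.0299
grasp_force: 7.5
```

{"name": "arm_command", "arguments": {
  "series": [
    [0,0,0,0],
    [0,0,0,0],
    [0,0,0,0],
    [0,0,0,0],
    [0,0,0,0]
  ],
  "hand": 0.036
}}

```text
time: 31.25
ee_pos: [0.4208, 0.1994, 0.0718]
tcp_rot: [-180.0, -0.0, 108.2]
wrist_force: [0.2, 0.7, -0.6]
opening: 0.0359
grasp_force: 0.0
```

{"name": "arm_command", "arguments": {
  "series": [
    [0,0,0,0],
    [0,0,0,0],
    [0,0,0,0],
    [0,0,0,0],
    [0,0,0,0]
  ],
  "hand": 0.068
}}

```text
time: 31.75
ee_pos: [0.4207, 0.1995, 0.0718]
tcp_rot: [180.0, -0.0, 108.2]
wrist_force: [-0.8, 0.4, 0.8]
opening: 0.0679
grasp_force: 0.0
```

```bash
cat >> plan.py <<'E'
def cap_find(C,ztop,hint):
    """centre of the black cap's top disc, standing bottle"""
    g=C["img"].max(2); x,y=hint; r=75; x0,y0=max(0,x-r),max(0,y-r)
    m=(g[y0:y+r,x0:x+r]<75).astype(np.uint8); m=cv2.morphologyEx(m,cv2.MORPH_OPEN,np.ones((5,5)))
    n,l,st,ce=cv2.connectedComponentsWithStats(m)
    for i in range(1,n):
        if st[i,4]>300: print("blob",(ce[i]+[x0,y0]).round(),st[i,:].tolist(),world(C,ce[i]+[x0,y0],ztop)[0].round(4))
E
python3 - <<'E'
from plan import *
state();C=cam("wrist","w16"); label_pose(C,(316,180)); cap_find(C,.09,(316,265))
print(pix(C,[[.4207,.2019,.09]]))
E
```

```text
{'time': 31.75, 'q': [25.372, -6.671, -19.073, 77.596, 0.0, 97.181], 'ee_pos': [0.421, 0.2, 0.072], 'tcp_rot': [179.998, -0.001, 108.191], 'wrist_force': [-0.761, 0.435, 0.832], 'opening': 0.068, 'grasp_force': 0.0}
no label
blob [316. 263.] [39, 33, 72, 80, 4580] [0.4141 0.2202 0.09  ]
[[317.35036751 309.20837069]]
```

{"name": "arm_command", "arguments": {
  "series": [
    [0.009,0,0,0],
    [0.018,0,0,0],
    [0.0185,0,0.02,0],
    [0.0185,0,0.041,0],
    [0.0185,0,0.041,0]
  ]
}}

```text
time: 32.3
ee_pos: [0.4132, 0.217, 0.0284]
tcp_rot: [-179.8, 0.0, 108.2]
wrist_force: [-0.7, -0.6, -0.5]
opening: 0.0677
grasp_force: 0.0
```

{"name": "arm_command", "arguments": {
  "series": [
    [0,0,0,0],
    [0,0,0,0],
    [0,0,0,0],
    [0,0,0,0],
    [0,0,0,0]
  ],
  "hand": 0.03,
  "grip_force": 40
}}

```text
time: 32.8
ee_pos: [0.4155, 0.2175, 0.0318]
tcp_rot: [179.9, -0.0, 108.2]
wrist_force: [-0.7, 0.8, 5.6]
opening: 0.0476
grasp_force: 43.1
```

{"name": "arm_command", "arguments": {
  "series": [
    [0,0,0,0],
    [0,0,-0.01,0],
    [0,0,-0.03,0],
    [0,0,-0.06,0],
    [0,0,-0.06,0]
  ]
}}

```text
time: 33.3
ee_pos: [0.4166, 0.2179, 0.095]
tcp_rot: [179.7, -0.0, 108.2]
wrist_force: [0.4, -0.5, -0.9]
opening: 0.0478
grasp_force: 42.4
```

Run:
```python
from plan import *
state(); o=bot.get_obs()
plan([(.50,.13,o["ee_pos"][2],150),(.636,.072,o["ee_pos"][2],-173.5)],lin=.03,ang=7)
```

```text
{'time': 33.3, 'q': [27.611, -6.782, -16.598, 79.869, -0.004, 99.428], 'ee_pos': [0.417, 0.218, 0.095], 'tcp_rot': [179.689, -0.047, 108.183], 'wrist_force': [0.394, -0.45, -0.872], 'opening': 0.048, 'grasp_force': 42.391}
[[-0.0183,0.0086,-0.0,-0.1216],[-0.0365,0.0173,-0.0,-0.2433],[-0.0548,0.0259,-0.0,-0.3649],[-0.073,0.0346,-0.0,-0.4866],[-0.0913,0.0432,-0.0,-0.6082]]
[[-0.0199,-0.0033,-0.0,-0.1216],[-0.0199,-0.0033,-0.0,-0.1216],[-0.0199,-0.0033,-0.0,-0.1216],[-0.0199,-0.0033,-0.0,-0.1216],[-0.0199,-0.0033,-0.0,-0.1216]]
[[-0.0245,0.003,-0.0,-0.1062],[-0.0489,0.0059,-0.0,-0.2123],[-0.0734,0.0089,-0.0,-0.3185],[-0.0979,0.0118,-0.0,-0.4247],[-0.1223,0.0148,-0.0,-0.5309]]
[[-0.0226,-0.0098,-0.0,-0.1062],[-0.0226,-0.0098,-0.0,-0.1062],[-0.0226,-0.0098,-0.0,-0.1062],[-0.0226,-0.0098,-0.0,-0.1062],[-0.0226,-0.0098,-0.0,-0.1062]]
```

{"name": "arm_command", "arguments": {
  "series": [
    [-0.0185,0.0085,0,-0.1215],
    [-0.0365,0.0175,0,-0.2435],
    [-0.055,0.026,0,-0.365],
    [-0.073,0.0345,0,-0.4865],
    [-0.0915,0.043,0,-0.608]
  ]
}}

```text
time: 33.8
ee_pos: [0.4847, 0.1428, 0.0906]
tcp_rot: [-180.0, -0.0, 143.3]
wrist_force: [0.4, -0.1, -1.1]
opening: 0.0477
grasp_force: 42.3
```

{"name": "arm_command", "arguments": {
  "series": [
    [-0.02,-0.0035,0,-0.1215],
    [-0.04,-0.01,0,-0.2435],
    [-0.06,-0.018,0,-0.364],
    [-0.08,-0.026,0,-0.4865],
    [-0.1,-0.034,0,-0.608]
  ]
}}

```text
time: 34.3
ee_pos: [0.544, 0.0554, 0.0905]
tcp_rot: [-180.0, -0.0, 178.1]
wrist_force: [0.2, 1.1, -1.4]
opening: 0.0473
grasp_force: 42.3
```

Run:
```python
from plan import *
state(); o=bot.get_obs()
plan([(.636,.072,o["ee_pos"][2],-173.5),(.636,.072,.0365,-173.5)],lin=.03,ang=7)
```

```text
{'time': 34.3, 'q': [5.816, 4.152, -6.364, 79.52, -0.004, 7.671], 'ee_pos': [0.544, 0.055, 0.091], 'tcp_rot': [-179.992, -0.036, 178.146], 'wrist_force': [0.22, 1.076, -1.407], 'opening': 0.047, 'grasp_force': 42.317}
[[-0.0229,0.0049,-0.0,-0.0365],[-0.0457,0.0098,-0.0,-0.0729],[-0.0686,0.0147,-0.0,-0.1094],[-0.0914,0.0196,-0.0,-0.1458],[-0.0914,0.0196,-0.0,-0.1458]]
[[-0.0,0.0,0.027,-0.0],[-0.0,0.0,0.054,-0.0],[-0.0,0.0,0.054,-0.0],[-0.0,0.0,0.054,-0.0],[-0.0,0.0,0.054,-0.0]]
```

{"name": "arm_command", "arguments": {
  "series": [
    [-0.023,0.005,0,-0.0365],
    [-0.0455,0.01,0,-0.073],
    [-0.0685,0.0145,0,-0.1095],
    [-0.0915,0.0195,0,-0.146],
    [-0.0915,0.0195,0.015,-0.146]
  ]
}}

```text
time: 34.8
ee_pos: [0.6387, 0.0727, 0.0764]
tcp_rot: [-180.0, 0.2, -173.7]
wrist_force: [-2.1, 0.5, -1.1]
opening: 0.0475
grasp_force: 42.3
```

{"name": "arm_command", "arguments": {
  "series": [
    [0,0,0.015,0],
    [0,0,0.03,0],
    [0,0,0.038,0],
    [0,0,0.04,0],
    [0,0,0.04,0]
  ]
}}

```text
time: 35.3
ee_pos: [0.6355, 0.0723, 0.0355]
tcp_rot: [180.0, -0.0, -173.8]
wrist_force: [0.5, 0.3, -0.9]
opening: 0.0471
grasp_force: 42.6
```

{"name": "arm_command", "arguments": {
  "series": [
    [0,0,0.001,0],
    [0,0,0.002,0],
    [0,0,0.0025,0],
    [0,0,0.0025,0],
    [0,0,0.0025,0]
  ]
}}

```text
time: 35.8
ee_pos: [0.6363, 0.0724, 0.0347]
tcp_rot: [180.0, 0.1, -173.8]
wrist_force: [-3.6, -1.0, 6.7]
opening: 0.0476
grasp_force: 43.5
```

{"name": "arm_command", "arguments": {
  "series": [
    [0,0,0,0],
    [0,0,0,0],
    [0,0,0,0],
    [0,0,-0.02,0],
    [0,0,-0.05,0]
  ],
  "hand": 0.064
}}

```text
time: 36.3
ee_pos: [0.6347, 0.0722, 0.0816]
tcp_rot: [-180.0, -0.2, -173.8]
wrist_force: [0.7, 0.7, -0.0]
opening: 0.0641
grasp_force: 0.0
```

{"name": "arm_command", "arguments": {
  "series": [
    [0,0,-0.03,0],
    [0,0,-0.05,0],
    [0,0,-0.05,0],
    [0,0,-0.05,0],
    [0,0,-0.05,0]
  ]
}}

```text
time: 36.8
ee_pos: [0.6354, 0.0723, 0.1317]
tcp_rot: [180.0, -0.1, -173.8]
wrist_force: [-0.4, -0.1, -0.2]
opening: 0.0644
grasp_force: 0.0
```

Run:
```python
from plan import *
state()
plan([(.443,-.129,.11,-88.1)])
```

```text
{'time': 36.8, 'q': [6.491, 16.65, 12.507, 85.974, 0.001, 0.261], 'ee_pos': [0.635, 0.072, 0.132], 'tcp_rot': [180.0, -0.118, -173.771], 'wrist_force': [-0.384, -0.06, -0.23], 'opening': 0.064, 'grasp_force': 0.0}
[[0.0194,-0.0163,0.002,-0.1359],[0.0388,-0.0326,0.0039,-0.2719],[0.0581,-0.0489,0.0059,-0.4078],[0.0775,-0.0652,0.0079,-0.5437],[0.0969,-0.0815,0.0099,-0.6797]]
[[0.0253,-0.0005,0.002,-0.1359],[0.0506,-0.001,0.0039,-0.2719],[0.0759,-0.0015,0.0059,-0.4078],[0.1012,-0.002,0.0079,-0.5437],[0.1266,-0.0025,0.0099,-0.6797]]
[[0.02,0.0155,0.002,-0.1359],[0.02,0.0155,0.002,-0.1359],[0.02,0.0155,0.002,-0.1359],[0.02,0.0155,0.002,-0.1359],[0.02,0.0155,0.002,-0.1359]]
```

{"name": "arm_command", "arguments": {
  "series": [
    [0.0195,-0.0165,0.002,-0.136],
    [0.039,-0.0325,0.004,-0.272],
    [0.058,-0.049,0.006,-0.408],
    [0.0775,-0.065,0.008,-0.5435],
    [0.097,-0.0815,0.01,-0.68]
  ]
}}

```text
time: 37.3
ee_pos: [0.547, -0.0197, 0.1217]
tcp_rot: [179.9, -0.1, -134.5]
wrist_force: [0.2, -0.0, 0.4]
opening: 0.0641
grasp_force: 0.0
```

{"name": "arm_command", "arguments": {
  "series": [
    [0.0255,-0.0005,0.002,-0.136],
    [0.0505,-0.001,0.004,-0.272],
    [0.076,-0.0015,0.006,-0.408],
    [0.101,-0.002,0.008,-0.5435],
    [0.1265,-0.0025,0.01,-0.68]
  ]
}}

```text
time: 37.8
ee_pos: [0.4596, -0.1111, 0.1118]
tcp_rot: [179.9, 0.0, -95.5]
wrist_force: [-0.1, -0.2, 0.2]
opening: 0.0643
grasp_force: 0.0
```

{"name": "arm_command", "arguments": {
  "series": [
    [0.02,0.0155,0.002,-0.136],
    [0.02,0.0155,0.002,-0.136],
    [0.02,0.0155,0.002,-0.136],
    [0.02,0.0155,0.002,-0.136],
    [0.02,0.0155,0.002,-0.136]
  ]
}}

```text
time: 38.3
ee_pos: [0.4439, -0.1285, 0.111]
tcp_rot: [180.0, 0.0, -88.1]
wrist_force: [-0.5, 0.3, 0.2]
opening: 0.0642
grasp_force: 0.0
```

Run:
```python
from plan import *
state();C=cam("wrist","w17"); label_pose(C,(316,150)); label_uv(C,"wrist",.044,"label_a")
for t in ("bottle_a",): label_uv(C,"wrist",.022,t)
T=cam("top","t17"); label_uv(T,"top",.10,"bottle_c");label_uv(T,"top",.044,"label_a")
```

```text
{'time': 38.3, 'q': [-16.144, -7.728, -15.678, 82.075, 0.007, -108.064], 'ee_pos': [0.444, -0.128, 0.111], 'tcp_rot': [179.978, 0.014, -88.08], 'wrist_force': [-0.482, 0.256, 0.222], 'opening': 0.064, 'grasp_force': 0.0}
quad [[345, 59], [414, 59], [410, 127], [343, 127]]
  ctr [ 0.411 -0.221  0.035] n [ 0.07 -0.01  1.  ] pict-up [ 0.03 -1.   -0.01] err 0.22 elev of n 86 az n -9
  ctr [ 0.412 -0.221  0.035] n [0.24 0.24 0.94] pict-up [ 0.07 -0.97  0.23] err 0.89 elev of n 70 az n 45
label_a [ 95. 472.] 0.78 [0.6158 0.0686 0.044 ]
label_a [381.  96.] 0.63 [ 0.4108 -0.219   0.044 ]
bottle_a [374.  95.] 0.79 [ 0.4118 -0.2218  0.022 ]
bottle_c [268. 204.] 0.95 [0.6204 0.1683 0.1   ]
bottle_c [307. 201.] 0.84 [0.6261 0.078  0.1   ]
label_a [312. 211.] 0.98 [0.6105 0.0674 0.044 ]
label_a [268. 216.] 0.94 [0.6001 0.1739 0.044 ]
```

Run:
```python
from plan import *
plan([(.4083,-.142,.06,-88.0),(.4083,-.142,.011,-88.0)])
arcrows((.411,-.220),92,.077,.144,step=2.5)
```

```text
[[0.006,0.0179,0.0256,-0.0004],[0.012,0.0358,0.0513,-0.0008],[0.012,0.0358,0.0513,-0.0008],[0.012,0.0358,0.0513,-0.0008],[0.012,0.0358,0.0513,-0.0008]]
[[0.0,-0.0,0.0245,-0.0],[0.0,-0.0,0.049,-0.0],[0.0,-0.0,0.049,-0.0],[0.0,-0.0,0.049,-0.0],[0.0,-0.0,0.049,-0.0]]
start [0.4083, -0.142, 0.01, -88.0]
0.0 [[0.0014, 0, -0.0063, 0], [0.0031, 0, -0.0125, 0], [0.005, 0, -0.0186, 0], [0.0072, 0, -0.0247, 0], [0.0097, 0, -0.0306, 0]]
12.5 [[0.0027, 0, -0.0059, 0], [0.0057, 0, -0.0116, 0], [0.009, 0, -0.0173, 0], [0.0124, 0, -0.0228, 0], [0.0161, 0, -0.0281, 0]]
25.0 [[0.0039, 0, -0.0052, 0], [0.0081, 0, -0.0103, 0], [0.0125, 0, -0.0151, 0], [0.0171, 0, -0.0198, 0], [0.0219, 0, -0.0243, 0]]
37.5 [[0.005, 0, -0.0043, 0], [0.0102, 0, -0.0084, 0], [0.0155, 0, -0.0123, 0], [0.021, 0, -0.0159, 0], [0.0267, 0, -0.0193, 0]]
50.0 [[0.0058, 0, -0.0032, 0], [0.0117, 0, -0.0061, 0], [0.0178, 0, -0.0088, 0], [0.024, 0, -0.0113, 0], [0.0303, 0, -0.0134, 0]]
62.5 [[0.0064, 0, -0.0019, 0], [0.0128, 0, -0.0036, 0], [0.0193, 0, -0.005, 0], [0.0259, 0, -0.0061, 0], [0.0325, 0, -0.0069, 0]]
75.0 [[0.0066, 0, -0.0006, 0], [0.0133, 0, -0.0008, 0], [0.02, 0, -0.0009, 0], [0.0266, 0, -0.0006, 0], [0.0332, 0, -0.0, 0]]
87.5 [[0.0066, 0, 0.0008, 0]]
```

{"name": "arm_command", "arguments": {
  "series": [
    [0.006,0.018,0.01,0],
    [0.012,0.036,0.03,0],
    [0.012,0.036,0.06,0],
    [0.012,0.036,0.09,0],
    [0.012,0.036,0.1,0]
  ]
}}

```text
time: 39.1
ee_pos: [0.4064, -0.1417, 0.0088]
tcp_rot: [179.8, 0.1, -88.1]
wrist_force: [-1.2, -0.3, 0.4]
opening: 0.0641
grasp_force: 0.0
```

{"name": "arm_command", "arguments": {
  "series": [
    [0,0,0,0],
    [0,0,0,0],
    [0,0,0,0],
    [0,0,0,0],
    [0,0,0,0]
  ],
  "hand": 0.0296,
  "grip_force": 20
}}

```text
time: 39.6
ee_pos: [0.409, -0.1424, 0.0126]
tcp_rot: [-179.9, -0.0, -88.0]
wrist_force: [0.9, 0.2, 4.4]
opening: 0.0297
grasp_force: 2.9
```

{"name": "arm_command", "arguments": {
  "series": [
    [0,0,0,0],
    [0,0,0,0],
    [0,0,0,0],
    [0,0,0,0],
    [0,0,0,0]
  ],
  "hand": 0.0293
}}

```text
time: 40.1
ee_pos: [0.409, -0.1424, 0.0124]
tcp_rot: [-179.9, -0.0, -88.1]
wrist_force: [-0.0, 1.6, 6.9]
opening: 0.0296
grasp_force: 5.7
```

Run:
```python
from plan import *
state();C=cam("wrist","w18"); label_pose(C,(316,50)); print(pix(C,[[.4083+.035*.005,-.142-.005,.022]]))
```

```text
{'time': 40.1, 'q': [-19.211, -9.716, -28.439, 71.144, 0.021, -111.16], 'ee_pos': [0.409, -0.142, 0.012], 'tcp_rot': [-179.868, -0.028, -88.051], 'wrist_force': [-0.033, 1.588, 6.921], 'opening': 0.03, 'grasp_force': 5.713}
quad [[246, 31], [383, 30], [378, 161], [254, 162]]
  ctr [ 0.412 -0.22   0.042] n [-0.03 -0.02  1.  ] pict-up [ 0.04 -1.   -0.02] err 0.48 elev of n 88 az n -149
  ctr [ 0.412 -0.22   0.042] n [0.01 0.22 0.98] pict-up [ 0.04 -0.97  0.22] err 1.45 elev of n 77 az n 87
[[319.17465296 290.71307908]]
```

Gripping lightly at 5.7 N; doing the first 37° of the tilt.

{"name": "arm_command", "arguments": {
  "series": [
    [0.0015,0,-0.0065,0],
    [0.003,0,-0.0125,0],
    [0.005,0,-0.0185,0],
    [0.007,0,-0.0245,0],
    [0.0095,0,-0.0305,0]
  ]
}}

```text
time: 40.65
ee_pos: [0.4083, -0.1519, 0.0423]
tcp_rot: [180.0, 0.0, -88.1]
wrist_force: [0.0, -0.3, -1.7]
opening: 0.0294
grasp_force: 5.7
```

{"name": "arm_command", "arguments": {
  "series": [
    [0.0025,0,-0.006,0],
    [0.0055,0,-0.0115,0],
    [0.009,0,-0.0175,0],
    [0.0125,0,-0.023,0],
    [0.016,0,-0.028,0]
  ]
}}

```text
time: 41.15
ee_pos: [0.4089, -0.168, 0.0703]
tcp_rot: [-180.0, -0.0, -88.1]
wrist_force: [0.5, 2.0, -0.2]
opening: 0.0295
grasp_force: 6.2
```

{"name": "arm_command", "arguments": {
  "series": [
    [0.004,0,-0.005,0],
    [0.008,0,-0.01,0],
    [0.0125,0,-0.015,0],
    [0.017,0,-0.0195,0],
    [0.022,0,-0.0235,0]
  ]
}}

```text
time: 41.65
ee_pos: [0.4097, -0.1901, 0.0937]
tcp_rot: [-180.0, 0.0, -88.1]
wrist_force: [0.1, 1.9, 0.9]
opening: 0.0292
grasp_force: 6.8
```

Run:
```python
from plan import *
state();C=cam("wrist","w19"); label_pose(C,(316,100))
```

```text
{'time': 41.65, 'q': [-24.892, -9.028, -18.73, 80.288, 0.005, -116.839], 'ee_pos': [0.41, -0.19, 0.094], 'tcp_rot': [-179.989, 0.001, -88.053], 'wrist_force': [0.075, 1.911, 0.93], 'opening': 0.029, 'grasp_force': 6.83}
quad [[272, 79], [358, 79], [361, 149], [268, 150]]
  ctr [ 0.414 -0.267  0.073] n [ 0.03 -0.56  0.83] pict-up [ 0.02 -0.83 -0.56] err 0.23 elev of n 56 az n -87
  ctr [ 0.413 -0.265  0.075] n [-0.04  0.66  0.75] pict-up [ 0.01 -0.75  0.67] err 4.59 elev of n 48 az n 94
```

{"name": "arm_command", "arguments": {
  "series": [
    [0.005,0,-0.004,0],
    [0.01,0,-0.008,0],
    [0.0155,0,-0.0115,0],
    [0.021,0,-0.015,0],
    [0.0265,0,-0.0185,0]
  ],
  "hand": 0.0295
}}

```text
time: 42.2
ee_pos: [0.4108, -0.2165, 0.1126]
tcp_rot: [-179.9, 0.0, -88.0]
wrist_force: [-0.2, 5.4, 5.5]
opening: 0.0297
grasp_force: 6.9
```

{"name": "arm_command", "arguments": {
  "series": [
    [0.006,0,-0.003,0],
    [0.0115,0,-0.006,0],
    [0.018,0,-0.0085,0],
    [0.024,0,-0.011,0],
    [0.03,0,-0.013,0]
  ]
}}

```text
time: 42.7
ee_pos: [0.412, -0.2468, 0.1259]
tcp_rot: [-179.9, -0.0, -88.1]
wrist_force: [1.3, 2.5, 7.4]
opening: 0.0295
grasp_force: 8.3
```

Run:
```python
from plan import *
state();C=cam("wrist","w20"); label_pose(C,(316,100))
```

```text
{'time': 42.7, 'q': [-30.936, -5.465, -11.976, 83.395, 0.015, -122.883], 'ee_pos': [0.412, -0.247, 0.126], 'tcp_rot': [-179.913, -0.038, -88.053], 'wrist_force': [1.316, 2.467, 7.447], 'opening': 0.029, 'grasp_force': 8.337}
quad [[280, 137], [351, 137], [356, 176], [274, 178]]
  ctr [ 0.415 -0.304  0.083] n [ 0.04 -0.87  0.5 ] pict-up [ 0.02 -0.5  -0.87] err 0.36 elev of n 30 az n -87
  ctr [ 0.415 -0.302  0.087] n [-0.05  0.81  0.58] pict-up [ 0.01 -0.58  0.81] err 4.8 elev of n 35 az n 93
```

{"name": "arm_command", "arguments": {
  "series": [
    [0.007,0,-0.003,0],
    [0.0145,0,-0.005,0],
    [0.022,0,-0.007,0],
    [0.0295,0,-0.008,0],
    [0.037,0,-0.009,0]
  ]
}}

```text
time: 43.25
ee_pos: [0.4129, -0.2841, 0.1341]
tcp_rot: [-180.0, -0.0, -88.1]
wrist_force: [0.6, 1.1, 4.0]
opening: 0.0293
grasp_force: 8.8
```

{"name": "arm_command", "arguments": {
  "series": [
    [0.008,0,0,0],
    [0.016,0,0,0],
    [0.024,0,0,0],
    [0.032,0,0.001,0],
    [0.039,0,0.001,0]
  ]
}}

```text
time: 43.75
ee_pos: [0.4139, -0.3229, 0.1324]
tcp_rot: [180.0, 0.0, -88.1]
wrist_force: [0.7, -0.7, 0.3]
opening: 0.0296
grasp_force: 9.3
```

{"name": "arm_command", "arguments": {
  "series": [
    [0,0,0,0],
    [0,0,0,0],
    [0,0,0,0],
    [0,0,0,0],
    [0,0,0,0]
  ],
  "hand": 0.036
}}

```text
time: 44.25
ee_pos: [0.4141, -0.3219, 0.1328]
tcp_rot: [180.0, -0.0, -88.0]
wrist_force: [0.5, 0.0, -0.2]
opening: 0.0358
grasp_force: 0.0
```

{"name": "arm_command", "arguments": {
  "series": [
    [0,0,0,0],
    [0,0,0,0],
    [0,0,0,0],
    [0,0,0,0],
    [0,0,0,0]
  ],
  "hand": 0.068
}}

```text
time: 44.75
ee_pos: [0.4141, -0.3221, 0.1328]
tcp_rot: [-180.0, -0.0, -88.1]
wrist_force: [1.1, -0.5, -0.3]
opening: 0.0682
grasp_force: 0.0
```

Run:
```python
from plan import *
state();C=cam("wrist","w21"); cap_find(C,.15,(316,265)); label_pose(C,(316,200))
```

```text
{'time': 44.75, 'q': [-37.88, 0.664, -5.296, 84.037, -0.001, -129.822], 'ee_pos': [0.414, -0.322, 0.133], 'tcp_rot': [-179.999, -0.003, -88.058], 'wrist_force': [1.123, -0.523, -0.339], 'opening': 0.068, 'grasp_force': 0.0}
blob [313. 289.] [38, 59, 69, 79, 4389] [ 0.4161 -0.3312  0.15  ]
no label
```

{"name": "arm_command", "arguments": {
  "series": [
    [0.004,0,0,0],
    [0.0075,0,0,0],
    [0.0075,0,0.02,0],
    [0.0075,0,0.04,0],
    [0.0075,0,0.04,0]
  ]
}}

```text
time: 45.3
ee_pos: [0.4132, -0.329, 0.0902]
tcp_rot: [179.8, 0.2, -88.1]
wrist_force: [-0.4, -1.6, -0.0]
opening: 0.0683
grasp_force: 0.0
```

{"name": "arm_command", "arguments": {
  "series": [
    [0,0,0,0],
    [0,0,0,0],
    [0,0,0,0],
    [0,0,0,0],
    [0,0,0,0]
  ],
  "hand": 0.03,
  "grip_force": 40
}}

```text
time: 45.8
ee_pos: [0.4148, -0.33, 0.0938]
tcp_rot: [-179.9, -0.1, -88.1]
wrist_force: [0.2, -0.6, 5.7]
opening: 0.0475
grasp_force: 42.3
```

{"name": "arm_command", "arguments": {
  "series": [
    [0,0,0,0],
    [0,0,-0.01,0],
    [0,0,-0.03,0],
    [0,0,-0.06,0],
    [0,0,-0.06,0]
  ]
}}

```text
time: 46.3
ee_pos: [0.4154, -0.3304, 0.1569]
tcp_rot: [-179.8, -0.2, -88.1]
wrist_force: [-0.1, -0.6, -1.4]
opening: 0.0472
grasp_force: 41.9
```

Run:
```python
from plan import *
state(); o=bot.get_obs()
plan([(.649,-.032,o["ee_pos"][2],177.2)],lin=.03,ang=7)
```

```text
{'time': 46.3, 'q': [-38.502, 1.17, -2.126, 86.411, 0.004, -130.445], 'ee_pos': [0.415, -0.33, 0.157], 'tcp_rot': [-179.774, -0.187, -88.057], 'wrist_force': [-0.13, -0.552, -1.396], 'opening': 0.047, 'grasp_force': 41.878}
[[-0.0207,-0.0174,-0.0,0.1181],[-0.0415,-0.0348,-0.0,0.2362],[-0.0622,-0.0522,-0.0,0.3543],[-0.083,-0.0696,-0.0,0.4725],[-0.1037,-0.087,-0.0,0.5906]]
[[-0.0269,-0.0029,-0.0,0.1181],[-0.0538,-0.0058,-0.0,0.2362],[-0.0807,-0.0087,-0.0,0.3543],[-0.1077,-0.0116,-0.0,0.4725],[-0.1346,-0.0145,-0.0,0.5906]]
[[-0.024,0.0126,-0.0,0.1181],[-0.0479,0.0251,-0.0,0.2362],[-0.0719,0.0377,-0.0,0.3543],[-0.0959,0.0503,-0.0,0.4725],[-0.0959,0.0503,-0.0,0.4725]]
```

{"name": "arm_command", "arguments": {
  "series": [
    [-0.0205,-0.0175,0,0.118],
    [-0.0415,-0.035,0,0.236],
    [-0.062,-0.052,0,0.354],
    [-0.083,-0.0695,0,0.4725],
    [-0.1035,-0.087,0,0.5905]
  ]
}}

```text
time: 46.8
ee_pos: [0.498, -0.2221, 0.1521]
tcp_rot: [179.9, -0.0, -122.2]
wrist_force: [0.3, 0.6, -1.6]
opening: 0.0477
grasp_force: 41.9
```

{"name": "arm_command", "arguments": {
  "series": [
    [-0.027,-0.003,0,0.118],
    [-0.054,-0.006,0,0.236],
    [-0.081,-0.009,0,0.354],
    [-0.1075,-0.0115,0,0.4725],
    [-0.1345,-0.0145,0,0.5905]
  ]
}}

```text
time: 47.3
ee_pos: [0.5814, -0.1156, 0.152]
tcp_rot: [180.0, -0.1, -156.0]
wrist_force: [0.0, -0.9, -1.8]
opening: 0.0477
grasp_force: 41.9
```

{"name": "arm_command", "arguments": {
  "series": [
    [-0.024,0.0125,0,0.118],
    [-0.048,0.025,0,0.236],
    [-0.072,0.0375,0,0.354],
    [-0.096,0.0505,0,0.4725],
    [-0.096,0.0505,0,0.4725]
  ]
}}

```text
time: 47.8
ee_pos: [0.6489, -0.0286, 0.1512]
tcp_rot: [180.0, -0.1, 177.1]
wrist_force: [-0.3, -0.2, -1.9]
opening: 0.0473
grasp_force: 42.0
```

{"name": "arm_command", "arguments": {
  "series": [
    [0,0,0.015,0],
    [0,0,0.03,0],
    [0,0,0.045,0],
    [0,0,0.053,0],
    [0,0,0.053,0]
  ]
}}

```text
time: 48.3
ee_pos: [0.6471, -0.0315, 0.0984]
tcp_rot: [-180.0, -0.1, 177.2]
wrist_force: [0.8, 0.5, -1.8]
opening: 0.0475
grasp_force: 42.0
```

{"name": "arm_command", "arguments": {
  "series": [
    [0,0,0.001,0],
    [0,0,0.002,0],
    [0,0,0.003,0],
    [0,0,0.0035,0],
    [0,0,0.0035,0]
  ]
}}

```text
time: 48.8
ee_pos: [0.6481, -0.0312, 0.0967]
tcp_rot: [180.0, 0.0, 177.2]
wrist_force: [-0.2, -0.0, 0.4]
opening: 0.0475
grasp_force: 42.2
```

{"name": "arm_command", "arguments": {
  "series": [
    [0,0,0,0],
    [0,0,0,0],
    [0,0,0,0],
    [0,0,-0.02,0],
    [0,0,-0.05,0]
  ],
  "hand": 0.064
}}

```text
time: 49.3
ee_pos: [0.6469, -0.0311, 0.1449]
tcp_rot: [180.0, -0.2, 177.2]
wrist_force: [0.3, -0.1, 0.7]
opening: 0.0641
grasp_force: 0.0
```

{"name": "arm_command", "arguments": {
  "series": [
    [0,0,-0.02,0],
    [0,0,-0.035,0],
    [0,0,-0.035,0],
    [0,0,-0.035,0],
    [0,0,-0.035,0]
  ]
}}

```text
time: 49.8
ee_pos: [0.6475, -0.0312, 0.1799]
tcp_rot: [-180.0, -0.1, 177.2]
wrist_force: [-0.2, -0.4, -0.1]
opening: 0.0639
grasp_force: 0.0
```

Run:
```python
from plan import *
state(); C=cam("wrist")
plan([(.55,-.15,.17,-140),(.615,-.25,.13,-91)])
```

```text
{'time': 49.8, 'q': [-2.755, 18.226, 19.78, 91.656, -0.001, 0.039], 'ee_pos': [0.648, -0.031, 0.18], 'tcp_rot': [-179.999, -0.102, 177.206], 'wrist_force': [-0.167, -0.43, -0.069], 'opening': 0.064, 'grasp_force': 0.0}
[[0.0153,-0.0206,0.0017,-0.1245],[0.0305,-0.0411,0.0033,-0.249],[0.0458,-0.0617,0.005,-0.3735],[0.061,-0.0823,0.0066,-0.498],[0.0763,-0.1029,0.0083,-0.6225]]
[[0.0244,-0.0078,0.0017,-0.1245],[0.0244,-0.0078,0.0017,-0.1245],[0.0244,-0.0078,0.0017,-0.1245],[0.0244,-0.0078,0.0017,-0.1245],[0.0244,-0.0078,0.0017,-0.1245]]
[[0.0021,-0.0169,0.0057,-0.1222],[0.0041,-0.0338,0.0114,-0.2443],[0.0062,-0.0507,0.0171,-0.3665],[0.0083,-0.0676,0.0229,-0.4887],[0.0103,-0.0846,0.0286,-0.6109]]
[[0.0114,-0.0127,0.0057,-0.1222],[0.0228,-0.0253,0.0114,-0.2443],[0.0228,-0.0253,0.0114,-0.2443],[0.0228,-0.0253,0.0114,-0.2443],[0.0228,-0.0253,0.0114,-0.2443]]
```

{"name": "arm_command", "arguments": {
  "series": [
    [0.0155,-0.0205,0.0015,-0.1245],
    [0.0305,-0.041,0.003,-0.249],
    [0.046,-0.0615,0.005,-0.3735],
    [0.061,-0.0825,0.0065,-0.498],
    [0.0765,-0.103,0.008,-0.6225]
  ]
}}

```text
time: 50.35
ee_pos: [0.5654, -0.131, 0.1722]
tcp_rot: [179.9, -0.1, -146.8]
wrist_force: [0.1, 0.0, 1.1]
opening: 0.064
grasp_force: 0.0
```

{"name": "arm_command", "arguments": {
  "series": [
    [0.0245,-0.008,0.0015,-0.1245],
    [0.034,-0.02,0.007,-0.246],
    [0.043,-0.033,0.013,-0.369],
    [0.05,-0.046,0.018,-0.491],
    [0.055,-0.06,0.024,-0.613]
  ]
}}

```text
time: 50.85
ee_pos: [0.5523, -0.2112, 0.1484]
tcp_rot: [179.9, -0.0, -111.7]
wrist_force: [0.2, -0.1, 1.0]
opening: 0.0638
grasp_force: 0.0
```

Run:
```python
from plan import *
state()
plan([(.615,-.25,.13,-91)])
```

```text
{'time': 50.85, 'q': [-20.923, 9.824, 6.253, 86.484, -0.002, -89.188], 'ee_pos': [0.552, -0.211, 0.148], 'tcp_rot': [179.944, -0.002, -111.734], 'wrist_force': [0.213, -0.084, 0.961], 'opening': 0.064, 'grasp_force': 0.0}
[[0.0043,-0.0242,0.0061,-0.1206],[0.0086,-0.0484,0.0122,-0.2413],[0.0129,-0.0726,0.0184,-0.3619],[0.0129,-0.0726,0.0184,-0.3619],[0.0129,-0.0726,0.0184,-0.3619]]
```

{"name": "arm_command", "arguments": {
  "series": [
    [0.0045,-0.024,0.006,-0.1205],
    [0.0085,-0.0485,0.012,-0.2415],
    [0.013,-0.0725,0.0185,-0.362],
    [0.013,-0.0725,0.0185,-0.362],
    [0.013,-0.0725,0.0185,-0.362]
  ]
}}

```text
time: 51.35
ee_pos: [0.6146, -0.2497, 0.1294]
tcp_rot: [179.9, 0.1, -91.4]
wrist_force: [-0.1, 0.1, 0.1]
opening: 0.0641
grasp_force: 0.0
```

Run:
```python
from plan import *
state();C=cam("wrist","w22"); label_uv(C,"wrist",.004,"scanner");label_uv(C,"wrist",.026,"window");label_uv(C,"wrist",.0,"tray")
T=cam("top","t22"); label_uv(T,"top",.03,"label_a")
for nm,l,s,h in(("a",(.648,-.0315),.077,.153),("c",(.6215,.1752),.053,.113),("d",(.636,.0723),.041,.093)):
    print(nm,"capTop px",pix(T,[[*l,h]]).round(0))
cv2.imwrite("pics/b1.png",np.hstack([cv2.resize(C["img"],(480,360)),cv2.resize(T["img"][140:240,230:318],(317,360),interpolation=cv2.INTER_CUBIC)]))
```

```text
{'time': 51.35, 'q': [-22.107, 20.11, 16.588, 86.62, 0.002, -110.731], 'ee_pos': [0.615, -0.25, 0.129], 'tcp_rot': [179.868, 0.052, -91.376], 'wrist_force': [-0.098, 0.08, 0.141], 'opening': 0.064, 'grasp_force': 0.0}
scanner [310. 120.] 0.72 [ 0.6177 -0.3282  0.004 ]
window [313. 230.] 0.79 [ 0.6175 -0.2499  0.026 ]
label_a [267. 215.] 0.86 [0.6044 0.1782 0.03  ]
label_a [311. 213.] 0.86 [0.6094 0.0691 0.03  ]
label_a [350. 201.] 0.84 [ 0.6378 -0.0288  0.03  ]
a capTop px [[356. 187.]]
c capTop px [[264. 202.]]
d capTop px [[309. 197.]]
```

View pics/b1.png

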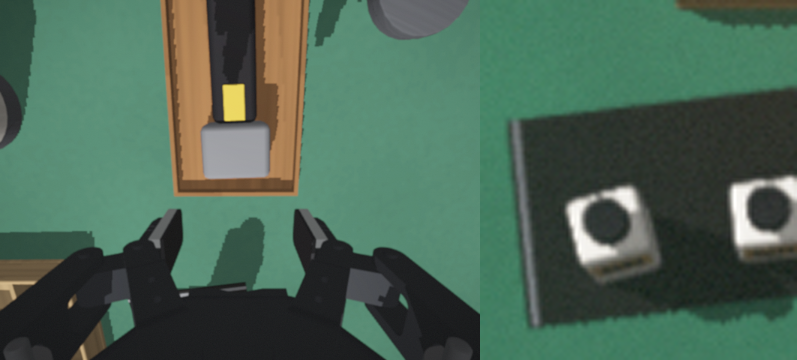

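Run:
```python
from plan import *
plan([(.6176,-.328,.08,-90.3),(.6176,-.328,.010,-90.3)],lin=.03)
```

```text
[[0.0196,-0.0011,0.0129,-0.0043],[0.0392,-0.0022,0.0257,-0.0086],[0.0588,-0.0033,0.0386,-0.0129],[0.0784,-0.0044,0.0515,-0.0172],[0.0784,-0.0044,0.0515,-0.0172]]
[[-0.0,0.0,0.0233,-0.0],[-0.0,0.0,0.0467,-0.0],[-0.0,0.0,0.07,-0.0],[-0.0,0.0,0.07,-0.0],[-0.0,0.0,0.07,-0.0]]
```

{"name": "arm_command", "arguments": {
  "series": [
    [0.0195,-0.001,0.01,-0.004],
    [0.039,-0.002,0.02,-0.009],
    [0.059,-0.0035,0.03,-0.013],
    [0.0785,-0.0045,0.0515,-0.017],
    [0.0785,-0.0045,0.0515,-0.017]
  ]
}}

```text
time: 52.15
ee_pos: [0.6163, -0.3302, 0.0757]
tcp_rot: [179.8, 0.1, -90.4]
wrist_force: [-0.7, 0.6, -0.9]
opening: 0.0642
grasp_force: 0.0
```

{"name": "arm_command", "arguments": {
  "series": [
    [0,0,0.025,0],
    [0,0,0.05,0],
    [0,0,0.065,0],
    [0,0,0.07,0],
    [0,0,0.07,0]
  ]
}}

```text
time: 52.65
ee_pos: [0.6178, -0.3281, 0.0092]
tcp_rot: [180.0, 0.0, -90.3]
wrist_force: [0.5, -0.0, 0.7]
opening: 0.064
grasp_force: 0.0
```

{"name": "arm_command", "arguments": {
  "series": [
    [0,0,0,0],
    [0,0,0,0],
    [0,0,0,0],
    [0,0,0,0],
    [0,0,0,0]
  ],
  "hand": 0.02,
  "grip_force": 70
}}

```text
time: 53.15
ee_pos: [0.6188, -0.3288, 0.0112]
tcp_rot: [-179.9, -0.1, -90.3]
wrist_force: [-1.1, 1.2, 6.0]
opening: 0.0393
grasp_force: 72.2
```

{"name": "arm_command", "arguments": {
  "series": [
    [0,0,0,0],
    [0,0,0,0],
    [0,0,-0.01,0],
    [0,0,-0.03,0],
    [0,0,-0.06,0]
  ]
}}

```text
time: 53.65
ee_pos: [0.617, -0.3279, 0.0686]
tcp_rot: [179.8, 0.1, -90.3]
wrist_force: [0.2, -0.0, -2.8]
opening: 0.0391
grasp_force: 71.3
```

Run:
```python
from plan import *
state();C=cam("wrist","w23"); label_uv(C,"wrist",.07,"scanner");label_uv(C,"wrist",.09,"window")
T=cam("top","t23"); label_uv(T,"top",.067,"scanner"); label_uv(T,"top",.089,"window")
im=C["img"].astype(int); m=((im[:,:,2]>150)&(im[:,:,1]>130)&(im[:,:,0]<110)); ys,xs=np.nonzero(m); print("yellow",len(xs),xs.mean(),ys.mean(),ys.min(),ys.max())
```

```text
{'time': 53.65, 'q': [-27.986, 25.62, 17.128, 81.699, -0.0, -117.693], 'ee_pos': [0.617, -0.328, 0.069], 'tcp_rot': [179.831, 0.089, -90.293], 'wrist_force': [0.157, -0.047, -2.794], 'opening': 0.039, 'grasp_force': 71.311}
scanner [316. 284.] 0.66 [ 0.6176 -0.3317  0.07  ]
scanner [474. 205.] 0.72 [ 0.6228 -0.3299  0.067 ]
scanner [349. 195.] 0.49 [ 0.6463 -0.0235  0.067 ]
scanner [170. 309.] 0.2 [0.3747 0.4062 0.067 ]
window [446. 204.] 0.72 [ 0.6208 -0.2519  0.089 ]
window [474. 207.] 0.43 [ 0.6132 -0.3203  0.089 ]
yellow 9890 290.29767441860463 178.23367037411526 61 388
```

Run:
```python
from plan import *
plan([(.60,-.30,.13,-95),(.46,-.023,.13,177.2),(.4762,-.0228,.0652,177.2)],lin=.04)
```

```text
[[-0.014,0.0088,-0.0309,0.0411],[-0.028,0.0176,-0.0618,0.0821],[-0.028,0.0176,-0.0618,0.0821],[-0.028,0.0176,-0.0618,0.0821],[-0.028,0.0176,-0.0618,0.0821]]
[[-0.024,0.0149,-0.0,0.1393],[-0.048,0.0297,-0.0,0.2786],[-0.0719,0.0446,-0.0,0.4179],[-0.0959,0.0595,-0.0,0.5572],[-0.1199,0.0744,-0.0,0.6965]]
[[-0.0088,0.0268,-0.0,0.1393],[-0.0177,0.0536,-0.0,0.2786],[-0.0265,0.0804,-0.0,0.4179],[-0.0354,0.1072,-0.0,0.5572],[-0.0442,0.134,-0.0,0.6965]]
[[0.0104,0.0262,-0.0,0.1393],[0.0104,0.0262,-0.0,0.1393],[0.0104,0.0262,-0.0,0.1393],[0.0104,0.0262,-0.0,0.1393],[0.0104,0.0262,-0.0,0.1393]]
[[-0.0081,0.0005,0.0324,-0.0],[-0.0162,0.001,0.0648,-0.0],[-0.0162,0.001,0.0648,-0.0],[-0.0162,0.001,0.0648,-0.0],[-0.0162,0.001,0.0648,-0.0]]
```

{"name": "arm_command", "arguments": {
  "series": [
    [0,0,-0.02,0],
    [0,0,-0.04,0],
    [-0.01,0.006,-0.055,0.03],
    [-0.02,0.012,-0.062,0.055],
    [-0.028,0.0175,-0.062,0.082]
  ]
}}

```text
time: 54.45
ee_pos: [0.6004, -0.2999, 0.1313]
tcp_rot: [180.0, 0.0, -95.0]
wrist_force: [-0.3, -0.4, -1.5]
opening: 0.039
grasp_force: 71.4
```

{"name": "arm_command", "arguments": {
  "series": [
    [-0.024,0.015,0,0.1395],
    [-0.048,0.0295,0,0.2785],
    [-0.072,0.0445,0,0.418],
    [-0.096,0.0595,0,0.557],
    [-0.12,0.0745,0,0.6965]
  ]
}}

```text
time: 54.95
ee_pos: [0.5356, -0.1731, 0.1299]
tcp_rot: [179.9, -0.1, -135.2]
wrist_force: [-0.4, 0.7, -1.6]
opening: 0.0388
grasp_force: 71.5
```

{"name": "arm_command", "arguments": {
  "series": [
    [-0.009,0.027,0,0.1395],
    [-0.0175,0.0535,0,0.2785],
    [-0.0265,0.0805,0,0.418],
    [-0.0355,0.107,0,0.557],
    [-0.044,0.134,0,0.6965]
  ]
}}

```text
time: 55.45
ee_pos: [0.4717, -0.0476, 0.1301]
tcp_rot: [180.0, -0.1, -175.1]
wrist_force: [0.1, 0.4, -1.4]
opening: 0.0389
grasp_force: 71.5
```

{"name": "arm_command", "arguments": {
  "series": [
    [0.0105,0.026,0,0.1395],
    [0.0105,0.026,0,0.1395],
    [0.0105,0.026,0,0.1395],
    [0.0105,0.026,0,0.1395],
    [0.0105,0.026,0,0.1395]
  ]
}}

```text
time: 55.95
ee_pos: [0.4603, -0.0242, 0.1309]
tcp_rot: [-180.0, -0.0, 177.2]
wrist_force: [-0.8, 0.4, -2.4]
opening: 0.039
grasp_force: 71.4
```

Run:
```python
from plan import *
state();T=cam("top","t24"); 
W=bot.get_obs()["ee_pos"]; az=-2.8
zt=W[2]
label_uv(T,"top",zt-.0072,"scanner"); label_uv(T,"top",zt+.0148,"window")
for t,z in(("label_a",.08),("bottle_a",.078)):label_uv(T,"top",z,t)
S=cam("scene","s24")
label_uv(S,"scene",zt-.0072,"scanner"); label_uv(S,"scene",zt+.0148,"window")
for t in("label_a",):label_uv(S,"scene",.08,t)
for t,z in (("bottle_a",.078),("bottle_a",.058),("bottle_a",.048)):label_uv(S,"scene",z,t)
plan([(.4762,-.0228,.0652,177.2)])
cv2.imwrite("pics/b2.png",np.hstack([cv2.resize(T["img"][140:290,240:400],(427,400),interpolation=cv2.INTER_CUBIC),cv2.resize(S["img"][120:290,220:380],(373,400))]))
```

```text
{'time': 55.95, 'q': [-3.003, -8.025, -13.742, 84.316, -0.007, -0.225], 'ee_pos': [0.46, -0.024, 0.131], 'tcp_rot': [-179.993, -0.034, 177.222], 'wrist_force': [-0.76, 0.437, -2.412], 'opening': 0.039, 'grasp_force': 71.385}
scanner [267. 217.] 0.28 [0.5865 0.1688 0.1238]
label_a [351. 199.] 0.94 [ 0.6342 -0.0255  0.08  ]
label_a [310. 211.] 0.85 [0.6052 0.0709 0.08  ]
label_a [268. 217.] 0.63 [0.5927 0.1697 0.08  ]
bottle_a [268. 202.] 0.67 [0.6296 0.1707 0.078 ]
bottle_a [349. 191.] 0.65 [ 0.6544 -0.0223  0.078 ]
bottle_a [308. 199.] 0.64 [0.6344 0.0752 0.078 ]
scanner [278. 200.] 0.56 [ 0.4597 -0.0198  0.1238]
window [286. 224.] 0.85 [ 0.54   -0.021   0.1458]
label_a [381. 252.] 0.81 [0.6196 0.1596 0.08  ]
label_a [339. 265.] 0.67 [0.6244 0.0664 0.08  ]
label_a [294. 277.] 0.61 [ 0.6265 -0.0281  0.08  ]
bottle_a [300. 290.] 0.95 [ 0.658  -0.0257  0.078 ]
bottle_a [346. 276.] 0.83 [0.6521 0.0721 0.078 ]
bottle_a [389. 255.] 0.59 [0.6295 0.1744 0.078 ]
bottle_a [300. 290.] 0.95 [ 0.6476 -0.0237  0.058 ]
bottle_a [346. 276.] 0.83 [0.6416 0.0762 0.058 ]
bottle_a [389. 255.] 0.59 [0.6185 0.1809 0.058 ]
bottle_a [300. 290.] 0.95 [ 0.6424 -0.0227  0.048 ]
bottle_a [346. 276.] 0.83 [0.6364 0.0783 0.048 ]
bottle_a [389. 255.] 0.59 [0.613  0.1841 0.048 ]
[[-0.008,0.0008,0.033,0.0001],[-0.016,0.0015,0.0661,0.0001],[-0.016,0.0015,0.0661,0.0001],[-0.016,0.0015,0.0661,0.0001],[-0.016,0.0015,0.0661,0.0001]]
```

View pics/b2.png

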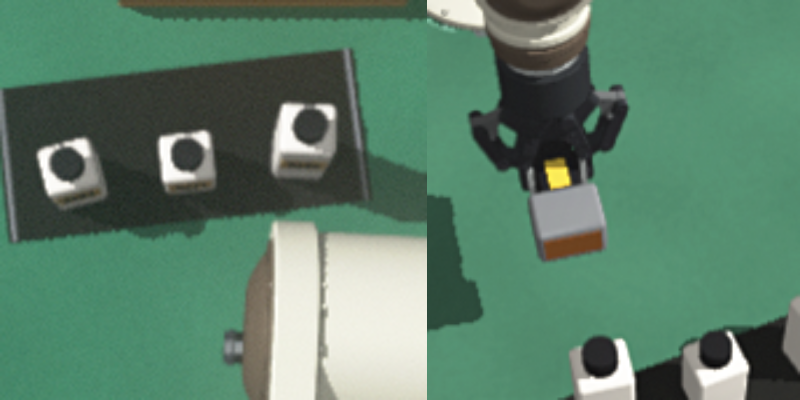

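{"name": "arm_command", "arguments": {
  "series": [
    [-0.004,0.0005,0.0165,0],
    [-0.008,0.001,0.033,0],
    [-0.012,0.0015,0.05,0],
    [-0.016,0.0015,0.0655,0],
    [-0.016,0.0015,0.0655,0]
  ]
}}

```text
time: 57.05
ee_pos: [0.4752, -0.0228, 0.0638]
tcp_rot: [-180.0, -0.2, 177.2]
wrist_force: [-0.6, 0.6, -1.9]
opening: 0.0391
grasp_force: 71.4
```

{"name": "arm_command", "arguments": {
  "series": [
    [0,0,0,0],
    [0,0,0,0],
    [0,0,0,0],
    [0,0,0,0],
    [0,0,0,0]
  ]
}}

```text
time: 57.55
ee_pos: [0.4763, -0.0228, 0.0662]
tcp_rot: [180.0, 0.0, 177.2]
wrist_force: [-0.9, -0.6, -1.4]
opening: 0.0388
grasp_force: 71.4
```

Run:
```python
from plan import *
state();T=cam("top","t25");S=cam("scene","s25"); zt=.0652
for n,C in(("top",T),("scene",S)):
    label_uv(C,n,zt+.0148,"window"); label_uv(C,n,.08,"label_a"); label_uv(C,n,zt-.0072,"scanner")
im=T["img"]; b,g,r=[im[:,:,i].astype(int) for i in range(3)]
e=np.array([.4762,-.0228]);u=np.array([.9988,-.0488])
for C in(T,S): print(pix(C,[[*(e+.08*u),.08],[.626,-.0301,.08]]).round(1).tolist())
```

```text
{'time': 57.55, 'q': [-2.747, -5.021, -18.186, 76.8, 0.001, 0.049], 'ee_pos': [0.476, -0.023, 0.066], 'tcp_rot': [179.999, 0.034, 177.204], 'wrist_force': [-0.934, -0.617, -1.426], 'opening': 0.039, 'grasp_force': 71.391}
label_a [311. 212.] 0.97 [0.6023 0.0688 0.08  ]
label_a [352. 202.] 0.81 [ 0.626 -0.028  0.08 ]
label_a [269. 213.] 0.62 [0.6006 0.1688 0.08  ]
scanner [268. 213.] 0.74 [0.6044 0.1735 0.058 ]
window [286. 247.] 0.83 [ 0.5533 -0.0269  0.08  ]
label_a [382. 251.] 0.62 [0.6181 0.1632 0.08  ]
label_a [293. 276.] 0.61 [ 0.6232 -0.0298  0.08  ]
label_a [336. 268.] 0.59 [0.6314 0.0574 0.08  ]
[[351.5, 231.7], [352.6, 202.5]]
[[286.7, 248.3], [293.5, 276.7]]
```

{"name": "arm_command", "arguments": {
  "series": [
    [0,0,0,0],
    [0,0,0,0],
    [0,0,0,0],
    [0,0,0,0],
    [0,0,0,0]
  ]
}}

```text
time: 58.45
ee_pos: [0.4762, -0.0228, 0.0658]
tcp_rot: [180.0, -0.0, 177.2]
wrist_force: [0.5, -0.0, -3.1]
opening: 0.039
grasp_force: 71.4
```

{"name": "arm_command", "arguments": {
  "series": [
    [0,0,0,0],
    [0,0,0,0],
    [0,0,0,0],
    [0,0,0,0],
    [0,0,0,0]
  ]
}}

```text
time: 58.95
ee_pos: [0.4762, -0.0229, 0.0658]
tcp_rot: [-180.0, 0.0, 177.2]
wrist_force: [0.3, -0.0, -2.3]
opening: 0.0389
grasp_force: 71.4
```

{"name": "arm_command", "arguments": {
  "series": [
    [0,0,0,0],
    [0,0,0,0],
    [0,0,0,0],
    [0,0,0,0],
    [0,0,0,0]
  ]
}}

```text
time: 59.45
ee_pos: [0.4762, -0.0229, 0.0658]
tcp_rot: [180.0, -0.0, 177.2]
wrist_force: [0.3, 0.0, -0.5]
opening: 0.039
grasp_force: 71.4
```

Run:
```python
from plan import *
state()
plan([(.43,-.02,.13,177.2),(.43,.12,.13,-164.2),(.456,.1284,.0415,-164.2)],lin=.04)
```

```text
{'time': 59.45, 'q': [-2.749, -4.996, -18.208, 76.79, 0.001, 0.047], 'ee_pos': [0.476, -0.023, 0.066], 'tcp_rot': [179.999, -0.003, 177.204], 'wrist_force': [0.285, 0.041, -0.521], 'opening': 0.039, 'grasp_force': 71.389}
[[0.0231,0.0003,-0.0321,0.0],[0.0462,0.0006,-0.0642,0.0001],[0.0462,0.0006,-0.0642,0.0001],[0.0462,0.0006,-0.0642,0.0001],[0.0462,0.0006,-0.0642,0.0001]]
[[0.0017,0.035,-0.0,-0.0812],[0.0034,0.0699,-0.0,-0.1623],[0.0051,0.1049,-0.0,-0.2435],[0.0068,0.1398,-0.0,-0.3246],[0.0068,0.1398,-0.0,-0.3246]]
[[-0.0091,0.0003,0.0295,-0.0],[-0.0182,0.0007,0.059,-0.0],[-0.0273,0.001,0.0885,-0.0],[-0.0273,0.001,0.0885,-0.0],[-0.0273,0.001,0.0885,-0.0]]
```

{"name": "arm_command", "arguments": {
  "series": [
    [0.0115,0,-0.02,0],
    [0.023,0,-0.04,0],
    [0.035,0,-0.055,0],
    [0.046,0,-0.064,0],
    [0.046,0,-0.064,0]
  ]
}}

```text
time: 59.95
ee_pos: [0.43, -0.0206, 0.131]
tcp_rot: [-180.0, 0.1, 177.2]
wrist_force: [0.4, -0.2, -1.8]
opening: 0.039
grasp_force: 71.3
```

{"name": "arm_command", "arguments": {
  "series": [
    [0.0015,0.035,0,-0.081],
    [0.0035,0.07,0,-0.162],
    [0.005,0.105,0,-0.2435],
    [0.007,0.14,0,-0.3245],
    [0.007,0.14,0,-0.3245]
  ]
}}

```text
time: 60.45
ee_pos: [0.4299, 0.1226, 0.1286]
tcp_rot: [179.9, -0.0, -163.8]
wrist_force: [0.4, -0.0, -3.2]
opening: 0.0391
grasp_force: 71.7
```

{"name": "arm_command", "arguments": {
  "series": [
    [-0.007,0,0.022,0],
    [-0.0135,0.0005,0.044,0],
    [-0.0205,0.001,0.066,0],
    [-0.027,0.001,0.0885,0],
    [-0.027,0.001,0.0885,0]
  ]
}}

```text
time: 60.95
ee_pos: [0.4543, 0.127, 0.0376]
tcp_rot: [-180.0, -0.3, -164.3]
wrist_force: [-1.7, -1.0, -1.7]
opening: 0.0389
grasp_force: 71.6
```

{"name": "arm_command", "arguments": {
  "series": [
    [0,0,0,0],
    [0,0,0,0],
    [0,0,0,0],
    [0,0,0,0],
    [0,0,0,0]
  ]
}}

```text
time: 61.45
ee_pos: [0.456, 0.1279, 0.0418]
tcp_rot: [-180.0, 0.1, -164.2]
wrist_force: [-0.1, 0.1, -2.4]
opening: 0.0388
grasp_force: 71.6
```

Run:
```python
from plan import *
state();T=cam("top","t26");S=cam("scene","s26"); zt=bot.get_obs()["ee_pos"][2]
for n,C in(("top",T),("scene",S)):
    label_uv(C,n,zt+.0148,"window"); label_uv(C,n,.056,"label_c"); label_uv(C,n,zt-.0072,"scanner")
e=np.array([.456,.1284]);u=np.array([.9622,.2723])
for C in(T,S): print(pix(C,[[*(e+.08*u),.056],[*(np.array([.6215,.1752])-.022*u),.056]]).round(1).tolist())
print(e+.08*u,np.array([.6215,.1752])-.022*u)
```

```text
{'time': 61.45, 'q': [15.672, -4.864, -20.768, 74.045, -0.001, -0.124], 'ee_pos': [0.456, 0.128, 0.042], 'tcp_rot': [-179.999, 0.051, -164.204], 'wrist_force': [-0.057, 0.056, -2.431], 'opening': 0.039, 'grasp_force': 71.608}
label_c [313. 211.] 0.91 [0.6086 0.0634 0.056 ]
label_c [264. 214.] 0.58 [0.6031 0.183  0.056 ]
label_c [352. 203.] 0.56 [ 0.6297 -0.0302  0.056 ]
window [364. 224.] 0.56 [0.5279 0.1563 0.0564]
label_c [293. 277.] 0.75 [ 0.6139 -0.0294  0.056 ]
label_c [443. 169.] 0.71 [0.4266 0.3942 0.056 ]
label_c [381. 254.] 0.7 [0.61  0.166 0.056]
label_c [339. 266.] 0.67 [0.6152 0.0697 0.056 ]
scanner [340. 209.] 0.93 [0.4559 0.1232 0.0344]
[[277.5, 242.6], [269.8, 215.0]]
[[362.3, 226.8], [380.8, 249.5]]
[0.532976 0.150184] [0.6003316 0.1692094]
```

{"name": "arm_command", "arguments": {
  "series": [
    [-0.001,0,0,0],
    [-0.001,0,0,0],
    [-0.001,0,0,0],
    [-0.001,0,0,0],
    [-0.001,0,0,0]
  ]
}}

```text
time: 62.35
ee_pos: [0.4567, 0.1281, 0.0412]
tcp_rot: [180.0, -0.0, -164.2]
wrist_force: [-0.7, 0.6, -3.1]
opening: 0.0388
grasp_force: 71.6
```

{"name": "arm_command", "arguments": {
  "series": [
    [0,0,0,0],
    [0,0,0,0],
    [0,0,0,0],
    [0,0,0,0],
    [0,0,0,0]
  ]
}}

```text
time: 62.85
ee_pos: [0.4567, 0.1281, 0.0413]
tcp_rot: [-180.0, -0.0, -164.2]
wrist_force: [-0.5, 0.6, -2.1]
opening: 0.0388
grasp_force: 71.6
```

{"name": "arm_command", "arguments": {
  "series": [
    [0,0,0,0],
    [0,0,0,0],
    [0,0,0,0],
    [0,0,0,0],
    [0,0,0,0]
  ]
}}

```text
time: 63.35
ee_pos: [0.4567, 0.1281, 0.0413]
tcp_rot: [-180.0, -0.0, -164.2]
wrist_force: [-0.0, -0.2, -1.6]
opening: 0.0387
grasp_force: 71.6
```

{"name": "arm_command", "arguments": {
  "series": [
    [0,0,0,0],
    [0,0,0,0],
    [0,0,0,0],
    [0,0,0,0],
    [0,0,0,0]
  ]
}}

```text
time: 63.85
ee_pos: [0.4567, 0.1282, 0.0413]
tcp_rot: [180.0, -0.0, -164.2]
wrist_force: [0.2, -0.0, -1.6]
opening: 0.0392
grasp_force: 71.6
```

Run:
```python
from plan import *
state()
plan([(.43,.12,.11,-164.2),(.43,.06,.11,-173.8),(.465,.0538,.0295,-173.8)],lin=.04)
```

```text
{'time': 63.85, 'q': [15.674, -4.684, -20.664, 74.022, 0.001, -0.125], 'ee_pos': [0.457, 0.128, 0.041], 'tcp_rot': [179.999, -0.002, -164.201], 'wrist_force': [0.195, -0.014, -1.555], 'opening': 0.039, 'grasp_force': 71.607}
[[0.014,-0.0003,-0.0344,-0.0],[0.0279,-0.0006,-0.0687,-0.0],[0.0279,-0.0006,-0.0687,-0.0],[0.0279,-0.0006,-0.0687,-0.0],[0.0279,-0.0006,-0.0687,-0.0]]
[[0.0082,-0.0289,-0.0,0.0838],[0.0163,-0.0577,-0.0,0.1676],[0.0163,-0.0577,-0.0,0.1676],[0.0163,-0.0577,-0.0,0.1676],[0.0163,-0.0577,-0.0,0.1676]]
[[-0.0114,-0.0033,0.0268,-0.0],[-0.0228,-0.0066,0.0537,-0.0],[-0.0341,-0.0099,0.0805,-0.0],[-0.0341,-0.0099,0.0805,-0.0],[-0.0341,-0.0099,0.0805,-0.0]]
```

{"name": "arm_command", "arguments": {
  "series": [
    [0.007,0,-0.017,0],
    [0.014,0,-0.0345,0],
    [0.021,-0.0005,-0.052,0],
    [0.028,-0.0005,-0.0685,0],
    [0.028,-0.0005,-0.0685,0]
  ]
}}

```text
time: 64.35
ee_pos: [0.4306, 0.1202, 0.112]
tcp_rot: [180.0, 0.2, -164.2]
wrist_force: [0.8, -0.2, -1.1]
opening: 0.0388
grasp_force: 71.8
```

{"name": "arm_command", "arguments": {
  "series": [
    [0.005,-0.0195,0,0.056],
    [0.011,-0.0385,0,0.112],
    [0.0165,-0.0575,0,0.1675],
    [0.0165,-0.0575,0,0.1675],
    [0.0165,-0.0575,0,0.1675]
  ]
}}

```text
time: 64.85
ee_pos: [0.4298, 0.0601, 0.1091]
tcp_rot: [180.0, -0.0, -173.8]
wrist_force: [0.7, -0.1, -2.2]
opening: 0.0391
grasp_force: 71.8
```

{"name": "arm_command", "arguments": {
  "series": [
    [-0.0085,-0.0025,0.02,0],
    [-0.017,-0.005,0.04,0],
    [-0.0255,-0.0075,0.06,0],
    [-0.034,-0.01,0.0805,0],
    [-0.034,-0.01,0.0805,0]
  ]
}}

```text
time: 65.35
ee_pos: [0.4635, 0.0544, 0.0263]
tcp_rot: [180.0, -0.3, -173.7]
wrist_force: [-1.5, 0.5, -1.5]
opening: 0.0392
grasp_force: 71.7
```

{"name": "arm_command", "arguments": {
  "series": [
    [0,0,0,0],
    [0,0,0,0],
    [0,0,0,0],
    [0,0,0,0],
    [0,0,0,0]
  ]
}}

```text
time: 65.85
ee_pos: [0.4648, 0.054, 0.0298]
tcp_rot: [-180.0, 0.1, -173.8]
wrist_force: [-0.4, 0.7, -2.3]
opening: 0.0391
grasp_force: 71.7
```

Run:
```python
from plan import *
state();S=cam("scene","s27"); zt=bot.get_obs()["ee_pos"][2]
for n,C in(("scene",S),):
    label_uv(C,n,zt+.0148,"window"); label_uv(C,n,.044,"label_c"); label_uv(C,n,zt-.0072,"scanner")
e=np.array([.465,.0538]);u=np.array([.9942,.108])
print(e+.08*u,np.array([.636,.0724])-.022*u)
print(pix(S,[[*(e+.08*u),.044],[*(np.array([.636,.0724])-.022*u),.044]]).round(1).tolist())
```

```text
{'time': 65.85, 'q': [6.629, -5.286, -22.514, 72.719, -0.001, 0.425], 'ee_pos': [0.465, 0.054, 0.03], 'tcp_rot': [-180.0, 0.053, -173.796], 'wrist_force': [-0.398, 0.731, -2.272], 'opening': 0.039, 'grasp_force': 71.746}
window [325. 242.] 0.74 [0.5408 0.0608 0.0445]
label_c [291. 280.] 0.95 [ 0.6124 -0.0338  0.044 ]
label_c [381. 251.] 0.86 [0.5981 0.1727 0.044 ]
label_c [340. 269.] 0.85 [0.6166 0.0734 0.044 ]
label_c [440. 227.] 0.33 [0.5756 0.3216 0.044 ]
scanner [311. 221.] 0.73 [0.4627 0.0516 0.0225]
[0.544536 0.06244 ] [0.6141276 0.070024 ]
[[325.8, 243.3], [338.5, 268.8]]
```

Agrees with geometry; hold.

{"name": "arm_command", "arguments": {
  "series": [
    [0,0,0,0],
    [0,0,0,0],
    [0,0,0,0],
    [0,0,0,0],
    [0,0,0,0]
  ]
}}

```text
time: 66.55
ee_pos: [0.4646, 0.054, 0.0293]
tcp_rot: [180.0, -0.0, -173.8]
wrist_force: [0.6, 1.0, -1.8]
opening: 0.0387
grasp_force: 71.7
```

{"name": "arm_command", "arguments": {
  "series": [
    [0,0,0,0],
    [0,0,0,0],
    [0,0,0,0],
    [0,0,0,0],
    [0,0,0,0]
  ]
}}

```text
time: 67.05
ee_pos: [0.4646, 0.0539, 0.0293]
tcp_rot: [-180.0, -0.0, -173.8]
wrist_force: [-0.2, 0.0, -2.2]
opening: 0.0392
grasp_force: 71.7
```

{"name": "arm_command", "arguments": {
  "series": [
    [0,0,0,0],
    [0,0,0,0],
    [0,0,0,0],
    [0,0,0,0],
    [0,0,0,0]
  ]
}}

```text
time: 67.55
ee_pos: [0.4646, 0.054, 0.0293]
tcp_rot: [180.0, 0.0, -173.8]
wrist_force: [0.0, -0.2, -2.7]
opening: 0.0387
grasp_force: 71.7
```

{"name": "arm_command", "arguments": {
  "series": [
    [0.0115,0,-0.02,0],
    [0.023,0,-0.04,0],
    [0.035,0,-0.06,0],
    [0.046,0,-0.08,0],
    [0.046,0,-0.1,0]
  ]
}}

```text
time: 68.05
ee_pos: [0.4178, 0.0489, 0.1303]
tcp_rot: [180.0, 0.0, -173.8]
wrist_force: [0.5, 0.6, -1.9]
opening: 0.0391
grasp_force: 71.7
```

Run:
```python
from plan import *
state()
plan([(.47,-.08,.13,-173.8),(.60,-.30,.13,-95),(.6182,-.3285,.10,-90.3),(.6182,-.3285,.03,-90.3)],lin=.04)
```

```text
{'time': 68.05, 'q': [6.673, -13.674, -18.602, 85.071, 0.002, 0.473], 'ee_pos': [0.418, 0.049, 0.13], 'tcp_rot': [179.998, 0.001, -173.8], 'wrist_force': [0.493, 0.621, -1.943], 'opening': 0.039, 'grasp_force': 71.714}
[[-0.0095,-0.0334,0.0001,-0.0],[-0.019,-0.0669,0.0001,-0.0],[-0.0285,-0.1003,0.0002,-0.0],[-0.0379,-0.1338,0.0003,-0.0],[-0.0379,-0.1338,0.0003,-0.0]]
[[-0.0105,-0.0233,-0.0,-0.1375],[-0.0211,-0.0466,-0.0,-0.2751],[-0.0316,-0.0698,-0.0,-0.4126],[-0.0422,-0.0931,-0.0,-0.5501],[-0.0527,-0.1164,-0.0,-0.6877]]
[[0.0066,-0.0247,-0.0,-0.1375],[0.0132,-0.0494,-0.0,-0.2751],[0.0199,-0.074,-0.0,-0.4126],[0.0265,-0.0987,-0.0,-0.5501],[0.0331,-0.1234,-0.0,-0.6877]]
[[0.0134,-0.0103,0.015,-0.041],[0.0268,-0.0206,0.03,-0.082],[0.0268,-0.0206,0.03,-0.082],[0.0268,-0.0206,0.03,-0.082],[0.0268,-0.0206,0.03,-0.082]]
[[-0.0,0.0,0.035,-0.0],[-0.0,0.0,0.07,-0.0],[-0.0,0.0,0.07,-0.0],[-0.0,0.0,0.07,-0.0],[-0.0,0.0,0.07,-0.0]]
```

{"name": "arm_command", "arguments": {
  "series": [
    [-0.0095,-0.0335,0,0],
    [-0.019,-0.067,0,0],
    [-0.0285,-0.1,0,0],
    [-0.038,-0.134,0,0],
    [-0.038,-0.134,0,0]
  ]
}}

```text
time: 68.55
ee_pos: [0.472, -0.0831, 0.129]
tcp_rot: [-180.0, 0.0, -174.0]
wrist_force: [-0.2, 0.2, -2.2]
opening: 0.0391
grasp_force: 71.9
```

{"name": "arm_command", "arguments": {
  "series": [
    [-0.0105,-0.0235,0,-0.1375],
    [-0.021,-0.0465,0,-0.275],
    [-0.0315,-0.07,0,-0.4125],
    [-0.042,-0.093,0,-0.55],
    [-0.0525,-0.1165,0,-0.6875]
  ]
}}

```text
time: 69.05
ee_pos: [0.5363, -0.1907, 0.1292]
tcp_rot: [180.0, 0.0, -134.1]
wrist_force: [-0.0, -0.3, -1.8]
opening: 0.0393
grasp_force: 71.7
```

{"name": "arm_command", "arguments": {
  "series": [
    [0.0065,-0.0245,0,-0.1375],
    [0.013,-0.0495,0,-0.275],
    [0.02,-0.074,0,-0.4125],
    [0.0265,-0.0985,0,-0.55],
    [0.033,-0.1235,0,-0.6875]
  ]
}}

```text
time: 69.55
ee_pos: [0.6015, -0.3007, 0.1291]
tcp_rot: [180.0, 0.0, -94.7]
wrist_force: [0.2, -0.1, -2.0]
opening: 0.0388
grasp_force: 71.7
```

Run:
```python
from plan import *
state()
C=cam("top","t28")
for t,z in (("label_a",.06),("bottle_a",.06),("window",.145),("scanner",.123)): label_uv(C,"top",z,t)
for nm,l,h in(("a",(.648,-.0315),.153),("c",(.6215,.1752),.113),("d",(.636,.0723),.093)):
    p=pix(C,[[*l,h]])[0]; x,y=p.astype(int); sub=C["img"][y-9:y+10,x-9:x+10].max(2); ys,xs=np.nonzero(sub<70); print(nm,p.round(1),(xs.mean()+x-9).round(1),(ys.mean()+y-9).round(1))
plan([(.6182,-.3285,.10,-90.3),(.6182,-.3285,.03,-90.3)],lin=.04)
```

```text
{'time': 69.55, 'q': [-26.563, 21.301, 18.093, 86.814, 0.009, -111.881], 'ee_pos': [0.601, -0.301, 0.129], 'tcp_rot': [179.984, 0.017, -94.682], 'wrist_force': [0.175, -0.054, -1.989], 'opening': 0.039, 'grasp_force': 71.716}
label_a [267. 216.] 0.96 [0.5968 0.1756 0.06  ]
label_a [312. 211.] 0.63 [0.6085 0.0672 0.06  ]
label_a [352. 203.] 0.59 [ 0.6273 -0.0315  0.06  ]
bottle_a [350. 191.] 0.89 [ 0.6568 -0.0253  0.06  ]
bottle_a [307. 201.] 0.66 [0.6325 0.0778 0.06  ]
bottle_a [269. 204.] 0.59 [0.6254 0.1712 0.06  ]
window [438. 205.] 0.57 [ 0.6098 -0.2172  0.145 ]
scanner [471. 209.] 0.63 [ 0.6041 -0.3021  0.123 ]
a [355.7 187. ] 355.9 185.2
c [264.5 202.3] 263.9 201.0
d [309.4 197.5] 309.2 196.1
[[0.0136,-0.01,0.0145,-0.042],[0.0272,-0.0199,0.029,-0.0841],[0.0272,-0.0199,0.029,-0.0841],[0.0272,-0.0199,0.029,-0.0841],[0.0272,-0.0199,0.029,-0.0841]]
[[-0.0,0.0,0.035,-0.0],[-0.0,0.0,0.07,-0.0],[-0.0,0.0,0.07,-0.0],[-0.0,0.0,0.07,-0.0],[-0.0,0.0,0.07,-0.0]]
```

{"name": "arm_command", "arguments": {
  "series": [
    [0.0135,-0.01,0.005,-0.042],
    [0.027,-0.02,0.015,-0.084],
    [0.027,-0.02,0.029,-0.084],
    [0.027,-0.02,0.029,-0.084],
    [0.027,-0.02,0.029,-0.084]
  ]
}}

```text
time: 70.3
ee_pos: [0.618, -0.3278, 0.1002]
tcp_rot: [179.9, 0.0, -90.2]
wrist_force: [-1.4, -0.7, -1.9]
opening: 0.039
grasp_force: 71.9
```

{"name": "arm_command", "arguments": {
  "series": [
    [0,0,0.02,0],
    [0,0,0.04,0],
    [0,0,0.06,0],
    [0,0,0.075,0],
    [0,0,0.075,0]
  ]
}}

```text
time: 70.8
ee_pos: [0.6175, -0.3279, 0.0234]
tcp_rot: [179.8, 0.1, -90.2]
wrist_force: [0.1, 0.1, -2.2]
opening: 0.0392
grasp_force: 71.9
```

{"name": "arm_command", "arguments": {
  "series": [
    [0,0,0.004,0],
    [0,0,0.008,0],
    [0,0,0.011,0],
    [0,0,0.0125,0],
    [0,0,0.0125,0]
  ]
}}

```text
time: 71.3
ee_pos: [0.6185, -0.3289, 0.0127]
tcp_rot: [180.0, 0.0, -90.2]
wrist_force: [0.1, 1.0, -3.0]
opening: 0.0389
grasp_force: 71.9
```

{"name": "arm_command", "arguments": {
  "series": [
    [0,0,0.001,0],
    [0,0,0.0015,0],
    [0,0,0.002,0],
    [0,0,0.0025,0],
    [0,0,0.0025,0]
  ]
}}

```text
time: 71.8
ee_pos: [0.6186, -0.3289, 0.0112]
tcp_rot: [-180.0, -0.0, -90.2]
wrist_force: [-3.2, 2.4, 6.1]
opening: 0.0387
grasp_force: 72.9
```

{"name": "arm_command", "arguments": {
  "series": [
    [0,0,0,0],
    [0,0,0,0],
    [0,0,0,0],
    [0,0,0,0],
    [0,0,0,0]
  ]
}}

```text
time: 72.3
ee_pos: [0.6187, -0.3289, 0.0112]
tcp_rot: [-180.0, -0.0, -90.2]
wrist_force: [-3.6, 1.7, 5.3]
opening: 0.039
grasp_force: 72.9
```

Scanner on the tray floor; release and rise straight up.

{"name": "arm_command", "arguments": {
  "series": [
    [0,0,0,0],
    [0,0,0,0],
    [0,0,0,0],
    [0,0,0,0],
    [0,0,0,0]
  ],
  "hand": 0.064
}}

```text
time: 72.8
ee_pos: [0.6186, -0.3289, 0.0102]
tcp_rot: [180.0, 0.0, -90.2]
wrist_force: [-0.2, 0.6, 0.6]
opening: 0.0639
grasp_force: 0.0
```

{"name": "arm_command", "arguments": {
  "series": [
    [0,0,-0.02,0],
    [0,0,-0.04,0],
    [0,0,-0.07,0],
    [0,0,-0.1,0],
    [0,0,-0.12,0]
  ]
}}

```text
time: 73.3
ee_pos: [0.619, -0.3291, 0.1329]
tcp_rot: [-179.9, -0.1, -90.2]
wrist_force: [0.2, -0.5, 0.6]
opening: 0.0638
grasp_force: 0.0
```

{"name": "arm_command", "arguments": {
  "series": [
    [-0.03,-0.04,0,0],
    [-0.06,-0.08,0,0],
    [-0.09,-0.12,0,0],
    [-0.09,-0.16,0,0],
    [-0.09,-0.2,0,0]
  ]
}}

```text
time: 73.8
ee_pos: [0.7985, -0.2377, 0.1302]
tcp_rot: [-179.7, -0.1, -90.1]
wrist_force: [1.3, -2.2, 0.5]
opening: 0.064
grasp_force: 0.0
```

Run:
```python
from plan import *
state()
C=cam("top","t29");S=cam("scene","s29")
label_uv(C,"top",.004,"scanner");label_uv(C,"top",.026,"window")
cv2.imwrite("pics/fin.png",np.hstack([cv2.resize(C["img"],(400,300)),cv2.resize(S["img"],(400,300))]))
cv2.imwrite("pics/fin.png",np.hstack([C["img"][130:430,120:520],cv2.resize(S["img"][150:450,100:500],(400,300))]))
```

```text
{'time': 73.8, 'q': [-16.578, 51.762, 63.335, 101.282, 0.001, -106.491], 'ee_pos': [0.799, -0.238, 0.13], 'tcp_rot': [-179.72, -0.082, -90.087], 'wrist_force': [1.333, -2.219, 0.549], 'opening': 0.064, 'grasp_force': 0.0}
scanner [310. 192.] 0.75 [0.666  0.0734 0.004 ]
```

View pics/fin.png

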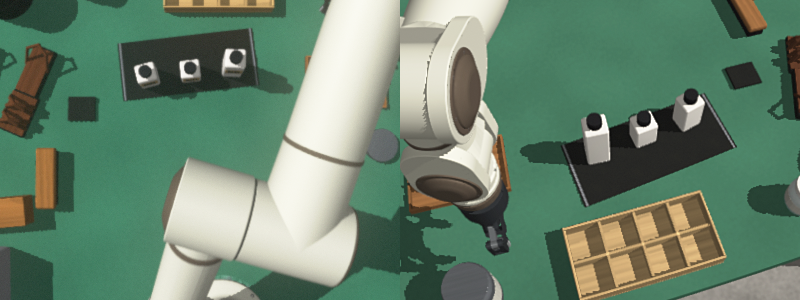

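{"name": "arm_command", "arguments": {
  "series": [
    [0,0.04,0,0],
    [0,0.08,0,0],
    [0,0.12,0,0],
    [0,0.16,0,0],
    [0,0.2,0,0]
  ]
}}

```text
time: 74.5
ee_pos: [0.5961, -0.2385, 0.1303]
tcp_rot: [-179.7, -0.1, -90.2]
wrist_force: [-0.2, -0.6, 0.8]
opening: 0.0643
grasp_force: 0.0
```

{"name": "arm_command", "arguments": {
  "series": [
    [0,0.04,0,0],
    [0,0.08,0,0],
    [0,0.12,0,0],
    [0,0.16,-0.02,0],
    [0,0.2,-0.04,0]
  ]
}}

```text
time: 75.0
ee_pos: [0.396, -0.2371, 0.1689]
tcp_rot: [-179.7, -0.1, -90.3]
wrist_force: [0.8, -0.8, 1.0]
opening: 0.0642
grasp_force: 0.0
```

Run:
```python
from plan import *
state()
C=cam("top","t30");S=cam("scene","s30")
for n,c in(("top",C),("scene",S)):
    label_uv(c,n,.004,"scanner");label_uv(c,n,.026,"window")
    label_uv(c,n,.05,"bottle_a")
    label_uv(c,n,.0,"polish_tin")
```

```text
{'time': 75.0, 'q': [-30.944, -8.258, -9.763, 88.186, 0.055, -120.691], 'ee_pos': [0.396, -0.237, 0.169], 'tcp_rot': [-179.706, -0.11, -90.253], 'wrist_force': [0.798, -0.761, 0.981], 'opening': 0.064, 'grasp_force': 0.0}
scanner [465. 210.] 0.95 [ 0.6184 -0.3275  0.004 ]
scanner [310. 201.] 0.65 [0.643  0.0735 0.004 ]
scanner [269. 201.] 0.47 [0.6448 0.1772 0.004 ]
window [436. 207.] 0.96 [ 0.6244 -0.2458  0.026 ]
window [466. 210.] 0.37 [ 0.6155 -0.3233  0.026 ]
window [202. 238.] 0.36 [0.5467 0.3406 0.026 ]
bottle_a [310. 202.] 0.9 [0.6325 0.0716 0.05  ]
bottle_a [350. 191.] 0.87 [ 0.6591 -0.0276  0.05  ]
bottle_a [266. 202.] 0.78 [0.6328 0.1798 0.05  ]
polish_tin [497. 275.] 0.67 [ 0.4512 -0.4085  0.    ]
window [193. 312.] 0.55 [ 0.6187 -0.2476  0.026 ]
bottle_a [342. 278.] 0.8 [0.6398 0.0697 0.05  ]
bottle_a [389. 254.] 0.72 [0.6132 0.1838 0.05  ]
bottle_a [295. 291.] 0.67 [ 0.6425 -0.032   0.05  ]
polish_tin [115. 268.] 0.7 [ 0.4466 -0.4103 -0.    ]
polish_tin [344. 277.] 0.59 [0.6133 0.0849 0.    ]
polish_tin [388. 259.] 0.33 [0.596 0.193 0.   ]
```

```bash
python3 -c "
from workcell import bot
print(bot.job_done())"
```

```text
the job is handed in; nothing more can be done
None
```

I stood all three fallen bottles (a, c and d; b was absent) upright on the mat, read them with the scanner in the order a, c, d, laid the scanner flat in its tray again, and handed the job in at about 75 s; `job_done` returned no verdict.

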